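# Lock the gearbox shafts in timing and shelve the removed gears

## Task

Lock the twin-shaft gearbox for service: turn both slotted hubs until their slots line up with the fixed yellow gate between them, then take the red locking bar from its cradle and lay it fully home through both hubs and the gate, centred and level. Lift every loose gear wheel over the yellow lip of the steel parts shelf and leave it there lying flat on the shelf floor, boss up, not stacked; the gears may be done at any time. Do not disturb the other things on the bench.

Things in the scene. Friction and masses are not known exactly. Their poses are not given: they have to be found in the camera images.
- gearbox: Blue fixed twin-shaft gearbox, 110 (x) x 260 (y) x 50 mm high (foot 130 x 280). Origin: centre of its underside; y along its length. On top, at y = +-75 mm, stand two turning hubs; at the middle a fixed yellow gate, 46 (x) x 24 (y) mm, with an open-topped slot along y, 21 mm wide, centred on x = 0: slot floor 82 mm, gate top 102 mm above the bench.
- hub_l (a joint): Angle of the hub at +75 mm along the gearbox's y, rad, positive anticlockwise from above, turning about the vertical. Its slot is in line with the gate at 0 (and at any multiple of pi). It turns freely either way with light friction (0.08 N m) and stays where it is left.
- hub_r (a joint): The same for the hub at -75 mm along the gearbox's y.
- hub_l_top (a point): On the axis of that hub, at its top, 106 mm above the bench; y runs along its slot, x across. Bright metal block, 46 mm across its two outer flats (x; grip these to turn it), 44 mm along the slot, 44 mm high, on a dark round collar 58 mm across (top at 62 mm). Slot: 21 mm wide, 24 mm deep (floor 82 mm above the bench), open at both ends, parallel to the flats.
- hub_r_top (a point): The same for hub_r.
- cradle: Grey fixed cradle on which the locking bar lies at the start: 50 (x) x 170 (y) mm, two slotted blocks 34 mm high at y = +-65 mm, slot floor 20 mm above the bench. Origin: centre of its underside; y along the bar.
- bar: Red locking bar, 200 (y) x 16 (x) x 20 mm high, with an upright grip tab at its middle, 50 (y) x 16 (x) mm, rising from the bar's top at 20 mm to 65 mm above its underside. Origin: centre of the bar's underside; y along the bar, z up. Either end may go either way. Mass about 0.2 kg.
- shelf: Fixed steel parts shelf, 106 (x) x 416 (y) mm, its floor 50 mm above the bench with a black mat. Yellow retaining lip along its front (-x) and end walls rise 30 mm above that floor, a back wall 60 mm. Inside it is 90 (x) x 400 (y) mm. Origin: centre of its underside at bench level; y along its length.
- gear1: Gear wheel lying flat: brass toothed disc 66 mm across and 16 mm thick, with an upright round metal boss on top, 36 mm diameter, top 58 mm above the underside. Origin: centre of its underside; z up along the boss. About 0.2 kg. May be absent.
- gear2: Gear wheel lying flat: brass toothed disc 66 mm across and 16 mm thick, with an upright round metal boss on top, 36 mm diameter, top 58 mm above the underside. Origin: centre of its underside; z up along the boss. About 0.2 kg. May be absent.
- gear3: Gear wheel lying flat: brass toothed disc 66 mm across and 16 mm thick, with an upright round metal boss on top, 36 mm diameter, top 58 mm above the underside. Origin: centre of its underside; z up along the boss. About 0.2 kg. May be absent.
- gear4: Gear wheel lying flat: brass toothed disc 66 mm across and 16 mm thick, with an upright round metal boss on top, 36 mm diameter, top 58 mm above the underside. Origin: centre of its underside; z up along the boss. About 0.2 kg. May be absent.
- gear5: Gear wheel lying flat: brass toothed disc 66 mm across and 16 mm thick, with an upright round metal boss on top, 36 mm diameter, top 58 mm above the underside. Origin: centre of its underside; z up along the boss. About 0.2 kg. May be absent.
- screwdriver: Bystander: screwdriver lying on the bench. Leave it alone.
- hammer: Bystander: hammer lying behind the shelf. Leave it alone.
- wrench: Bystander: wrench lying on the bench. Leave it alone.
- tin: Bystander: open steel cup, 70 mm across and 70 mm tall, standing. Leave it alone.
- spraycan: Bystander: green can, 60 mm across and 150 mm tall, standing. Leave it alone.
Things that resemble listed ones, but are neither listed nor needed, are in the scene too. Of the things like the bar, leave any that is blue or green; of the rest the larger one is meant.

How it is judged:
By the outcome, as a careful person would: the job done as asked, in the order asked, and still so for the second after the job is handed in, with the robot touching nothing.
Of gear1, gear2, gear3, gear4, gear5 only 3 to 5 are there at a start; the rules pass over those that are not, and their reading is None.
At some moment in a run one of gear1, gear2, gear3, gear4, gear5 may be knocked a few centimetres aside while the robot is not near it.
It also fails if it takes over 210 s, if anything falls off the work surface, if the arm or the gripper's body presses on something with over 40 N, if the wrist force passes 120 N, or if a joint passes its speed limit or range.

## Robot

A 7-joint arm with a two-finger parallel gripper is mounted at the origin on the work surface. World frame = base frame: x ahead of the robot, y to its left, z up, the work surface at z = 0. Lengths are in m, angles in rad, forces in N, time in s.
With the tool pointing down it reaches from about 0.4 to 0.875 m from the base axis. Payload 6.5 kg.
Tool frame: the origin (TCP) lies at the very end of the fingers, on their centre line; the grasp point (between the pads) lies 19 mm behind it; z points along the fingers, x is the direction in which the jaws open and shut, and the axes are right-handed (so a half turn about z gives the same grasp; the last joint's range is limited). The gripper opens to 88 mm and grips with 3 to 60 N. Pads are 18 mm wide; open, the fingers measure 123 mm over their backs; the gripper's body (75 mm by 187 mm) begins 45 mm behind the grasp point.
Start: joints at [-1.201, 0.536, -0.004, 1.538, 0.003, 1.067, -0.071], TCP at [0.274, 0.589, 0.239] pointing down, gripper open.
Joint ranges: [-2.7, 2.7], [-0.37, 2.16], [-1.27, 1.26], [0.24, 2.4], [-1.31, 4.45], [0.19, 1.91], [-2.76, 2.76]. Speed limits (rad/s): [2.39, 2.39, 3.14, 3.14, 3.14, 3.14, 3.14].

## Interface

Orientations are given as a rotation vector (axis times angle).
In Python, from station import env, optics gives the robot as it stands.
- The arm moves only by the shell command python3 -m creep 'ROWS'. ROWS is JSON, a list that holds one entry, the list of rows, each a list of 7 numbers: the finger opening in m, from 0 to 0.0881, then the shift along the tool's x, y, z in m, then the turn, a rotation vector about the tool's x, y, z in degrees. A call has 1 to 12 rows; each row shifts and turns the pose as measured when the row begins, along the tool's axes as they then stand; what a row does not reach is not made up. A row lasts 1/10 s, in which the tool goes at most 50 mm and 8.59 degrees, less where a joint would pass 70% of its speed; a pose out of reach is approached as far as the arm can. A call with a gripper value outside its range is refused whole. The fingers move at their own pace and stop on an object; the grip force is fixed at half the most. Time passes only in rows, so rows that do not move let the fingers close. It gives the time, the measured TCP pose, the force and the opening at its end, in the units of the state.
- env.observe(): the state, without advancing time (a new reading comes with each control period).
- optics.capture(name): name is "scene" or "top" or "wrist"; returns a dict with "frame" (400x640x3 uint8, red, green, blue), "range_z" (400x640 float32, m along the optical axis (not along the pixel's ray), 0 where there is no reading), "fx", "fy", "cx", "cy" (pixels), "cam_to_world" (4x4, takes a point from camera to world coordinates). Camera axes: x right, y up, looking along -z (the intrinsics and any distortion apply to the point x, -y, -z); pixel columns grow to the right and rows downward; lengths in m; the calibration is good to about 2 mm. The wrist camera is an equidistant fisheye: a pixel r from the principal point sees the ray r / f radians off the axis. A picture is of the moment at which its call begins.
- env.finish_job(): hands the job in, once; it reports no verdict.
The state is a dict: "time_s": time; "joint_pos": joint angles; "qd": joint speeds; "joint_torque": joint torques, N m; "eef_pos": TCP position; "ee_rot": TCP orientation; "contact_force": force on the tool from outside, world axes, zero at the start; "torque": the same for the moment, N m; "grip_width": finger opening in m.
Only numpy, scipy, OpenCV 4.12 (cv2) and the standard library are available. Lean on these libraries where they do the work, as an engineer would, in place of code of your own. Each camera call takes 0.05 s, during which the arm holds its last target. There are 200 camera calls.

## Working session

There is one attempt and no reset: what is moved stays moved. The work goes in short steps, Python scripts to look and compute and a shell command to move; the robot and the scene stay as the last step left them, time stands still between calls to the robot, and variables do not carry over. Pictures are saved under pics/ and viewed, about 12 in all and at most 16, crops included, and the job is handed in when it is done.

```bash
ls; mkdir -p pics; cat > h.py <<'E'
import numpy as np, cv2
from station import env, optics
def cap(n, save=None):
    c=optics.capture(n)
    if save: cv2.imwrite(save, cv2.cvtColor(c["frame"],cv2.COLOR_RGB2BGR))
    return c
def world(c,fish=False):
    "per-pixel world points from range_z"
    v,u=np.mgrid[0:400,0:640].astype(float)
    x=(u-c["cx"])/c["fx"]; y=(v-c["cy"])/c["fy"]
    if fish:
        r=np.hypot(x,y)+1e-9; k=np.tan(np.minimum(r,1.5))/r; x=x*k; y=y*k
    z=c["range_z"]; P=np.stack([x*z,-y*z,-z,np.ones_like(z)],-1)
    return (P@np.array(c["cam_to_world"]).T)[...,:3]
E
python3 - <<'E'
from h import *
s=env.observe(); print({k:np.round(v,3) for k,v in s.items()})
for n in("scene","top","wrist"):
    c=cap(n,f"pics/{n}0.png"); np.savez(f"{n}0.npz",**c)
    print(n,c["fx"],c["fy"],c["cx"],c["cy"],np.round(c["cam_to_world"],3).tolist(),(c["range_z"]>0).mean(),[k for k in c])
E
```

```text
pics
{'time_s': np.float64(0.0), 'joint_pos': array([-1.201,  0.537, -0.004,  1.539,  0.003,  1.067, -0.071]), 'qd': array([ 0.001,  0.001, -0.   , -0.001, -0.001, -0.001, -0.   ]), 'joint_torque': array([ 0.0000e+00, -5.7097e+01,  9.9100e-01, -2.5161e+01, -5.6000e-02,
        1.8000e-02,  0.0000e+00]), 'eef_pos': array([0.274, 0.589, 0.238]), 'ee_rot': array([ 2.648e+00,  1.688e+00, -2.000e-03]), 'contact_force': array([0.296, 0.005, 0.675]), 'torque': array([-0.007,  0.063,  0.001]), 'grip_width': np.float64(0.088)}
scene 447.33047246363543 447.33047246363543 325.81419758195455 200.22326361657198 [[0.369, -0.603, 0.708, 1.539], [0.929, 0.227, -0.291, -0.436], [0.015, 0.765, 0.644, 1.036], [0.0, 0.0, 0.0, 1.0]] 0.9927421875 ['frame', 'range_z', 'fx', 'fy', 'cx', 'cy', 'cam_to_world']
top 466.3111127570673 466.3111127570673 323.1223044926081 196.81819172054298 [[0.029, 0.994, -0.105, 0.338], [-0.999, 0.031, 0.016, -0.002], [0.019, 0.104, 0.994, 1.435], [0.0, 0.0, 0.0, 1.0]] 0.99598046875 ['frame', 'range_z', 'fx', 'fy', 'cx', 'cy', 'cam_to_world']
wrist 309.70691628693146 309.70691628693146 324.1988951894499 198.3169861300001 [[0.422, -0.874, -0.24, 0.213], [0.907, 0.407, 0.112, 0.617], [0.0, -0.265, 0.964, 0.384], [0.0, 0.0, 0.0, 1.0]] 0.94271484375 ['frame', 'range_z', 'fx', 'fy', 'cx', 'cy', 'cam_to_world']
```

View pics/top0.png

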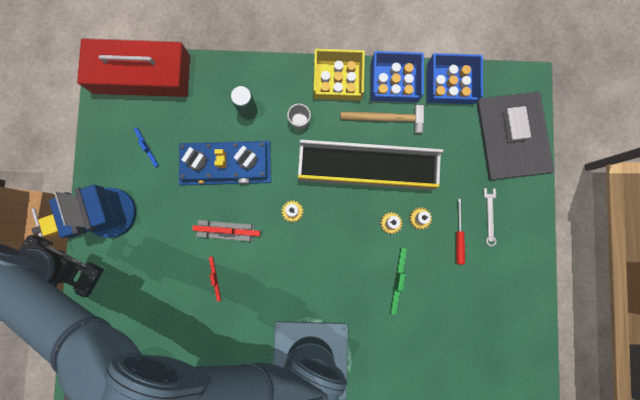

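View pics/scene0.png

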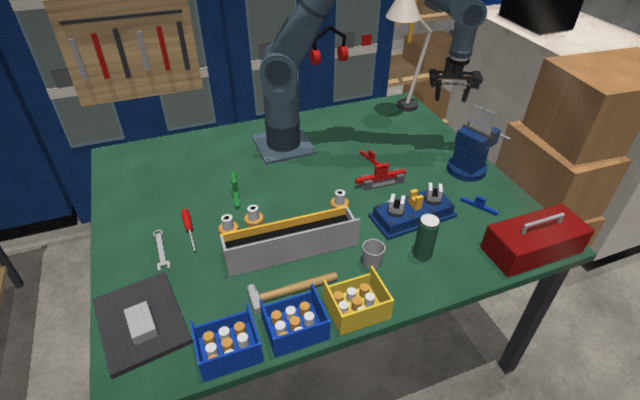

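Top view: three gears at (292,211), (391,222) and (421,218). Red bar candidates are (226,231) on the grey cradle and (215,279), which is smaller and lies on the bench. The blue one at (146,147) and green one at (400,280) are excluded by the rule. The larger red bar on the cradle fits the description. The gearbox is at (224,162) and the shelf at (370,164).

```bash
cat > m.py <<'E'
from h import *
def fit(pts):
    (c,s,a)=cv2.minAreaRect((pts[:,:2]*1000).astype(np.float32)); return np.round(c,1),np.round(s,1),round(a,1)
def roi(W,hsv,lo,hi,zlo,zhi,box=None):
    m=cv2.inRange(hsv,lo,hi)>0
    m&=(W[...,2]>zlo)&(W[...,2]<zhi)
    if box: m&=(W[...,0]>box[0])&(W[...,0]<box[1])&(W[...,1]>box[2])&(W[...,1]<box[3])
    return m
def blobs(m,W,minn=25):
    n,l,st,ce=cv2.connectedComponentsWithStats(m.astype(np.uint8))
    for i in range(1,n):
        if st[i,4]>=minn:
            p=W[l==i]; print("  px",ce[i].round(),"n",st[i,4],fit(p),"z med/max",p[:,2].round(3)[0],np.median(p[:,2]).round(4),np.percentile(p[:,2],97).round(4),"mean",p.mean(0).round(4))
E
python3 - <<'E'
from m import *
for n in("top","scene"):
    c=dict(np.load(f"{n}0.npz")); W=world(c); hsv=cv2.cvtColor(c["frame"],cv2.COLOR_RGB2HSV)
    print(n)
    B=(0.3,0.85,-0.4,0.65)
    print(" red hi"); r=(cv2.inRange(hsv,(0,150,60),(6,255,255))|cv2.inRange(hsv,(172,150,60),(180,255,255)))>0
    blobs(r&(W[...,2]>.004)&(W[...,2]<.12)&(W[...,0]<.7),W)
    print(" brass"); blobs(roi(W,hsv,(10,110,80),(24,255,255),.004,.03,(.3,.7,-.4,.6)),W,15)
    print(" boss tops"); blobs(roi(W,hsv,(0,0,110),(180,90,255),.05,.066,(.4,.62,-.4,.6)),W,15)
    print(" yellow"); blobs(roi(W,hsv,(20,140,80),(32,255,255),.06,.12,(.4,.75,-.4,.6)),W,15)
    print(" hubtop"); blobs(roi(W,hsv,(0,0,90),(180,90,255),.099,.112,(.4,.75,.1,.6)),W,15)
    print(" blue"); blobs(roi(W,hsv,(105,120,30),(125,255,255),.04,.06,(.4,.75,.1,.6)),W,200)
    print(" mat"); blobs(roi(W,hsv,(0,0,0),(180,255,70),.04,.06,(.4,.8,-.4,.3)),W,200)
c=dict(np.load("top0.npz"));f=cv2.cvtColor(c["frame"],cv2.COLOR_RGB2BGR)[130:310,130:310]
g=cv2.cvtColor(dict(np.load("scene0.npz"))["frame"],cv2.COLOR_RGB2BGR)[130:240,340:480]
cv2.imwrite("pics/crop1.png",np.hstack([cv2.resize(f,(400,400),interpolation=3),cv2.resize(g,(400,400*110//140)).__class__((400,400,3),np.uint8)*0+cv2.copyMakeBorder(cv2.resize(g,(400,314)),0,86,0,0,0)]))
E
```

```text
top
 red hi
  px [225. 230.] n 339 (array([376.9, 261.8]), array([198.9,  15.4]), 87.1) z med/max 0.043 0.0406 0.0874 mean [0.3762 0.2605 0.0506]
  px [460. 248.] n 252 (array([ 347.3, -445.8]), array([97.1, 23.6]), 0.4) z med/max 0.026 0.0226 0.0293 mean [ 0.3453 -0.4448  0.0221]
  px [214. 279.] n 185 (array([232.5, 293.5]), array([131.2,  14.1]), 12.9) z med/max 0.009 0.0149 0.0475 mean [0.2319 0.2924 0.0216]
 brass
  px [295. 215.] n 88 (array([431.4,  61. ]), array([37.8, 59. ]), 35.4) z med/max 0.012 0.0156 0.0219 mean [0.4305 0.0589 0.0158]
  px [418. 218.] n 158 (array([ 431.2, -322.1]), array([62.9, 56.7]), 18.5) z med/max 0.01 0.0155 0.0217 mean [ 0.4305 -0.317   0.0151]
  px [387. 216.] n 36 (array([ 434.7, -225. ]), array([20. , 56.4]), 29.6) z med/max 0.013 0.015 0.0208 mean [ 0.4353 -0.2235  0.0146]
  px [390. 228.] n 89 (array([ 405.2, -234.2]), array([59.3, 40.5]), 75.7) z med/max 0.018 0.016 0.0216 mean [ 0.4001 -0.2331  0.0153]
 boss tops
  px [292. 209.] n 99 (array([442.9,  67.8]), array([33.1, 32.9]), 0.7) z med/max 0.053 0.0577 0.0626 mean [0.4431 0.0676 0.0577]
[... 3001 characters left out ...]
mean [0.5744 0.338  0.1044]
  px [440. 188.] n 38 (array([588.1, 370.4]), array([13.7, 51.9]), 58.4) z med/max 0.108 0.1048 0.1081 mean [0.5916 0.3675 0.1044]
  px [392. 198.] n 40 (array([582.5, 189.6]), array([12.7, 49. ]), 55.8) z med/max 0.108 0.1046 0.1096 mean [0.583  0.1896 0.1049]
  px [402. 200.] n 40 (array([602.2, 216.8]), array([12.1, 48.9]), 54.8) z med/max 0.107 0.1041 0.1085 mean [0.602 0.217 0.104]
 blue
  px [411. 212.] n 861 (array([588.8, 277.7]), array([110.6, 264.5]), 3.4) z med/max 0.053 0.0489 0.0536 mean [0.609  0.2549 0.0486]
 mat
  px [285. 231.] n 727 (array([ 550. , -154.7]), array([397.2,  35. ]), 87.9) z med/max 0.054 0.0502 0.0542 mean [ 0.5508 -0.1629  0.0502]
```

View pics/crop1.png

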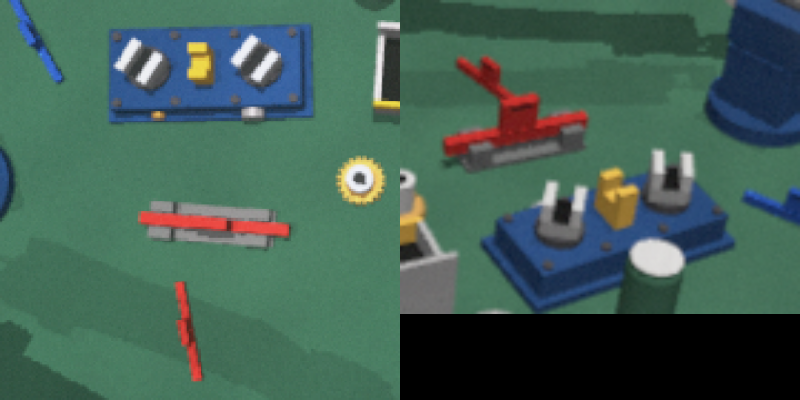

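The crop confirms it: the larger red bar lies on the grey cradle (crop ~215,222), and the small one on the bench is the decoy. Next I'll check the tall obstacles and work out the first move.

```bash
cat > go.py <<'E'
# go.py x y z yaw(mm,deg; world dir of tool x, mod 180): remaining shift in tool axes
import sys; from h import *; from scipy.spatial.transform import Rotation as R
s=env.observe(); r=R.from_rotvec(s["ee_rot"]); M=r.as_matrix(); p=np.array(s["eef_pos"])
yaw=np.degrees(np.arctan2(M[1,0],M[0,0]))
print("t",round(float(s["time_s"]),2),"tcp",(p*1e3).round(1),"yaw",yaw.round(2),"F",np.round(s["contact_force"],1),"grip",round(float(s["grip_width"])*1e3,1),"j7",round(float(s["joint_pos"][6]),2))
if len(sys.argv)>3:
    t=np.array(sys.argv[1:4],float)/1e3; d=t-p
    ty=float(sys.argv[4]); ty=min((ty+k*180 for k in(-2,-1,0,1,2)),key=lambda a:abs(a-yaw))
    T=R.from_euler("z",ty,degrees=True)*R.from_euler("x",180,degrees=True)
    print("shift tool(mm)",(M.T@d*1e3).round(1),"rotvec(deg)",np.degrees((r.inv()*T).as_rotvec()).round(2), "| after-turn shift",(T.as_matrix().T@d*1e3).round(1))
E
python3 go.py 582.5 355 200 58.5; python3 - <<'E'
from m import *
for n in("top","scene"):
    c=dict(np.load(f"{n}0.npz")); W=world(c)
    for nm,b in dict(can=(.6,.9,.15,.35),vise=(.25,.55,.4,.7)).items():
        z=.1 if nm=="can" else .06
        m=(W[...,0]>b[0])&(W[...,0]<b[1])&(W[...,1]>b[2])&(W[...,1]<b[3])&(W[...,2]>.115 if nm=="can" else W[...,2]>.05)&(W[...,2]<.2)
        print(n,nm); blobs(m,W,40)
E
```

```text
t 0.15 tcp [274.2 588.8 238. ] yaw 65.03 F [ 0.1 -0.2  0.5] grip 88.3 j7 -0.07
shift tool(mm) [-81.8 378.1  38.2] rotvec(deg) [0.01 0.08 6.53] | after-turn shift [-38.3 385.   38. ]
top can
  px [242.  97.] n 386 (array([753.7, 217.4]), array([56.9, 56.7]), 49.5) z med/max 0.148 0.1482 0.1541 mean [0.7511 0.2157 0.1454]
top vise
  px [ 90. 211.] n 2373 (array([415.6, 635.9]), array([117.2, 132.6]), 21.7) z med/max 0.171 0.1722 0.1862 mean [0.4148 0.6116 0.1538]
scene can
  px [428. 224.] n 367 (array([756.3, 215.1]), array([60. , 57.8]), 18.1) z med/max 0.15 0.1458 0.1517 mean [0.7629 0.21   0.1405]
scene vise
  px [473. 144.] n 1487 (array([418.9, 626.9]), array([118.4, 126.3]), 22.3) z med/max 0.199 0.1447 0.1925 mean [0.4397 0.6035 0.1356]
```

```bash
python3 -m creep '[[[0.0881,-0.035,0,-0.01,0,0,0],[0.0881,-0.035,0,-0.01,0,0,0],[0.0881,-0.03,0.02,-0.01,0,0,0],[0.075,0,0.045,0,0,0,0],[0.075,0,0.045,0,0,0,0],[0.075,0,0.045,0,0,0,0],[0.075,0,0.045,0,0,0,0],[0.075,0,0.045,0,0,0,2],[0.075,0,0.045,0,0,0,2],[0.07,0,0.04,0,0,0,2],[0.07,0,0.04,0.02,0,0,0],[0.07,0,0,0,0,0,0]]]'; python3 go.py 582.5 355 200 58.5
```

```text
time_s: 1.35
eef_pos: [0.571, 0.3246, 0.2441]
ee_rot: [2.727, 1.551, -0.009]
contact_force: [-0.2, -0.9, 1.0]
grip_width: 0.0702
t 1.35 tcp [571.  324.6 244.1] yaw 59.25 F [-0.2 -0.9  1. ] grip 70.2 j7 0.51
shift tool(mm) [32.3 -5.7 43.9] rotvec(deg) [0.04 0.41 0.75] | after-turn shift [31.9 -6.1 44.1]
```

```bash
cat > wr.py <<'E'
from m import *
import sys
c=cap("wrist",f"pics/{sys.argv[1]}.png"); W=world(c,True); hsv=cv2.cvtColor(c["frame"],cv2.COLOR_RGB2HSV)
np.savez("w.npz",**c)
print(" yellow"); blobs(roi(W,hsv,(20,140,80),(32,255,255),.095,.112,(.4,.75,.1,.6)),W,40)
print(" hubtop"); blobs(roi(W,hsv,(0,0,90),(180,90,255),.099,.112,(.4,.75,.1,.6)),W,40)
print(" blue"); blobs(roi(W,hsv,(105,120,30),(125,255,255),.04,.06,(.4,.75,.1,.6)),W,200)
E
python3 wr.py w1
```

```text
yellow
  px [307. 225.] n 59 (array([595.8, 286.1]), array([23.6,  9.3]), 67.9) z med/max 0.096 0.0992 0.1023 mean [0.5962 0.2881 0.099 ]
 hubtop
  px [342. 178.] n 609 (array([572. , 342.6]), array([12.1, 44.9]), 59.5) z med/max 0.1 0.1056 0.1071 mean [0.5707 0.343  0.1056]
  px [377. 177.] n 626 (array([588. , 371.8]), array([12.6, 44. ]), 59.7) z med/max 0.1 0.1057 0.107 mean [0.5873 0.372  0.1055]
  px [221. 239.] n 52 (array([561.8, 202. ]), array([ 6.3, 12.1]), 15.3) z med/max 0.099 0.1049 0.1063 mean [0.5621 0.2034 0.1042]
  px [259. 259.] n 127 (array([600.7, 225.1]), array([ 5.6, 43.7]), 54.5) z med/max 0.101 0.1051 0.1065 mean [0.6012 0.2261 0.1043]
  px [328. 339.] n 177 (array([731.5, 232.3]), array([42.5, 11.6]), 61.1) z med/max 0.099 0.1041 0.1105 mean [0.7302 0.2337 0.1043]
 blue
  px [312. 186.] n 10577 (array([583.3, 284.3]), array([109., 258.]), 3.5) z med/max 0.045 0.0496 0.051 mean [0.5738 0.3041 0.0495]
  px [490. 132.] n 221 (array([624.6, 526.6]), array([34.6, 11.2]), 31.4) z med/max 0.041 0.0445 0.046 mean [0.6242 0.526  0.0443]
```

View pics/w1.png

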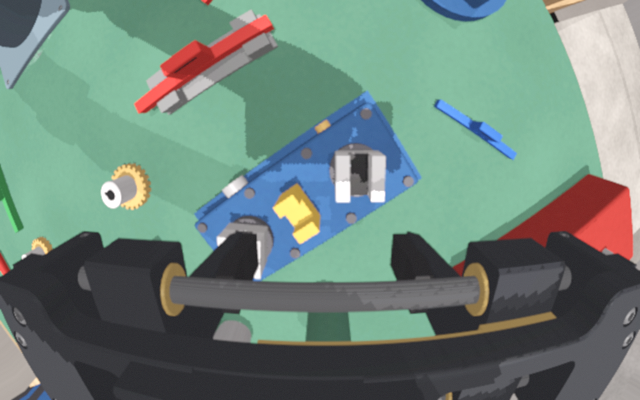

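The wrist view shows hub_l at (360,178), the gate at (298,212) and hub_r partly behind a finger. The wrist estimate is within 3 mm of the fixed cameras, so I'll use the mean.

```bash
python3 -m creep '[[[0.07,0.032,-0.005,0.044,0,0.4,0],[0.07,0,0,0.02,0,0,0],[0.07,0,0,0,0,0,0]]]'; python3 go.py 581.5 356 80 59.3
```

```text
time_s: 1.7
eef_pos: [0.5789, 0.3592, 0.1851]
ee_rot: [-2.723, -1.556, -0.006]
contact_force: [0.6, -0.0, 0.1]
grip_width: 0.0699
t 1.7 tcp [578.9 359.2 185.1] yaw 59.49 F [ 0.6 -0.   0.1] grip 69.9 j7 0.49
shift tool(mm) [ -2.1   4.1 105.1] rotvec(deg) [-0.14 -0.34  0.19] | after-turn shift [ -1.5   3.9 105.1]
```

```bash
python3 -m creep '[[[0.07,-0.001,0.004,0.035,0,-0.3,0],[0.07,0,0,0.035,0,0,0],[0.07,0,0,0.025,0,0,0],[0.07,0,0,0.009,0,0,0],[0.07,0,0,0,0,0,0]]]'; python3 go.py 581.5 356 80 59.3; python3 -m creep '[[[0.03,0,0,0,0,0,0],[0.03,0,0,0,0,0,0],[0.03,0,0,0,0,0,0],[0.03,0,0,0,0,0,0],[0.03,0,0,0,0,0,0]]]';  python3 go.py 581.5 356 80 59.3
```

```text
time_s: 2.2
eef_pos: [0.58, 0.3643, 0.0854]
ee_rot: [-2.716, -1.565, -0.01]
contact_force: [-0.5, -0.3, 0.4]
grip_width: 0.0701
t 2.2 tcp [580.  364.3  85.4] yaw 59.9 F [-0.5 -0.3  0.4] grip 70.1 j7 0.5
shift tool(mm) [-6.5  5.4  5.3] rotvec(deg) [-0.18 -0.52  0.6 ] | after-turn shift [-6.4  5.5  5.4]
time_s: 2.7
eef_pos: [0.5771, 0.3594, 0.0875]
ee_rot: [-2.72, -1.566, 0.005]
contact_force: [2.8, 2.1, -10.8]
grip_width: 0.0459
t 2.7 tcp [577.1 359.4  87.5] yaw 59.85 F [  2.8   2.1 -10.8] grip 45.9 j7 0.5
shift tool(mm) [-0.7  5.6  7.5] rotvec(deg) [-0.26  0.06  0.55] | after-turn shift [-0.7  5.6  7.5]
```

```bash
python3 -m creep '[[[0.055,0,0,0,0,0,0],[0.055,0,0.003,0,0,0,0],[0.055,0,0.003,0.003,0,0,-0.5],[0.03,0,0,0,0,0,0],[0.03,0,0,0,0,0,0],[0.03,0,0,0,0,0,0]]]'; python3 go.py 581.5 356 80 59.3
```

```text
time_s: 3.3
eef_pos: [0.5839, 0.3555, 0.0879]
ee_rot: [-2.713, -1.578, 0.003]
contact_force: [-0.0, 2.2, -2.8]
grip_width: 0.0461
t 3.3 tcp [583.9 355.5  87.9] yaw 60.36 F [-0.   2.2 -2.8] grip 46.1 j7 0.52
shift tool(mm) [-0.7 -2.3  7.9] rotvec(deg) [-0.2   0.03  1.06] | after-turn shift [-0.8 -2.3  7.9]
```

```bash
python3 -m creep '[[[0.03,0,0,0,0,0,7],[0.03,0,0,0,0,0,7],[0.03,0,0,0,0,0,7],[0.03,0,0,0,0,0,7],[0.03,0,0,0,0,0,0]]]'; python3 go.py 581.5 356 88 3.5
```

```text
time_s: 3.8
eef_pos: [0.5825, 0.354, 0.088]
ee_rot: [-3.024, -0.847, 0.01]
contact_force: [-3.0, -2.5, -1.6]
grip_width: 0.0458
t 3.8 tcp [582.5 354.   88. ] yaw 31.3 F [-3.  -2.5 -1.6] grip 45.8 j7 0.1
shift tool(mm) [ 0.2 -2.2 -0. ] rotvec(deg) [-0.07  0.38 27.8 ] | after-turn shift [-0.8 -2.1 -0. ]
```

```bash
python3 -m creep '[[[0.03,0,0,0,0,0,7],[0.03,0,0,0,0,0,7],[0.03,0,0,0,0,0,7],[0.03,0,0,0,0,0,6.8],[0.03,0,0,0,0,0,0],[0.03,0,0,0,0,0,0]]]'; python3 go.py 581.5 356 88 3.5
```

```text
time_s: 4.4
eef_pos: [0.5804, 0.3533, 0.0878]
ee_rot: [3.138, 0.088, -0.015]
contact_force: [-2.3, -1.3, 0.3]
grip_width: 0.0456
t 4.4 tcp [580.4 353.3  87.8] yaw 3.22 F [-2.3 -1.3  0.3] grip 45.6 j7 -0.31
shift tool(mm) [ 1.2 -2.7 -0.2] rotvec(deg) [ 0.13  0.56 -0.28] | after-turn shift [ 1.3 -2.7 -0.2]
```

```bash
python3 -m creep '[[[0.07,0,0,0,0,0,0],[0.07,0,0,0,0,0,0],[0.07,0,0,-0.03,0,0,0],[0.07,0,0,-0.04,0,0,0],[0.07,0.005,0.05,-0.02,0,0,0],[0.07,0.003,0.05,0,0,0,0],[0.07,0.002,0.045,0,0,0,0],[0.07,0,0,0,0,0,-8],[0.07,0,0,0,0,0,-8],[0.07,0,0,0,0,0,-8],[0.07,0,0,0,0,0,-8],[0.07,0,0,0,0,0,-8]]]';python3 -m creep '[[[0.07,0,0,0,0,0,-8],[0.07,0,0,0,0,0,-3.5],[0.07,0,0,0,0,0,0]]]';  python3 go.py 590.5 205 84 54.9; python3 wr.py w2
```

```text
time_s: 5.6
eef_pos: [0.6071, 0.2119, 0.184]
ee_rot: [-2.893, -1.216, -0.01]
contact_force: [-0.1, 0.2, 0.1]
grip_width: 0.07
time_s: 5.9
eef_pos: [0.6088, 0.2123, 0.1853]
ee_rot: [-2.746, -1.519, -0.018]
contact_force: [-0.3, -0.7, 0.3]
grip_width: 0.0702
t 5.9 tcp [608.8 212.3 185.3] yaw 57.89 F [-0.3 -0.7  0.3] grip 70.2 j7 0.7
shift tool(mm) [-17.1 -11.9 101.1] rotvec(deg) [ 0.11 -0.68  2.99] | after-turn shift [-16.5 -10.8 101.3]
 yellow
  px [368. 114.] n 374 (array([568.1, 278.6]), array([13.1, 19.3]), 2.2) z med/max 0.098 0.1016 0.103 mean [0.5677 0.2772 0.1014]
  px [396. 147.] n 504 (array([600.7, 282.8]), array([12.3, 23.8]), 3.3) z med/max 0.097 0.1017 0.103 mean [0.6003 0.2826 0.1013]
 hubtop
  px [450.  60.] n 870 (array([563.4, 356.2]), array([13.2, 44.8]), 3.4) z med/max 0.104 0.1057 0.107 mean [0.5633 0.3546 0.1055]
  px [471.  97.] n 883 (array([596.6, 358.2]), array([13.5, 45.4]), 3.2) z med/max 0.101 0.1058 0.1071 mean [0.5963 0.3565 0.1054]
  px [282. 185.] n 1011 (array([579.4, 194. ]), array([13.5, 45. ]), 54.0) z med/max 0.103 0.1056 0.1068 mean [0.579  0.1947 0.1055]
  px [326. 187.] n 973 (array([598.5, 221.5]), array([13.1, 44.2]), 55.1) z med/max 0.103 0.1057 0.107 mean [0.5981 0.2219 0.1056]
  px [386. 318.] n 148 (array([731.1, 204.1]), array([ 5.5, 30. ]), 32.2) z med/max 0.099 0.1067 0.1116 mean [0.73   0.2039 0.1063]
 blue
  px [358. 128.] n 16706 (array([583.7, 282.1]), array([108.9, 256.3]), 3.5) z med/max 0.048 0.0497 0.0511 mean [0.5784 0.2709 0.0496]
  px [561.  59.] n 220 (array([624.7, 526.1]), array([34.9, 11.3]), 31.9) z med/max 0.044 0.0446 0.0462 mean [0.6243 0.525  0.0443]
  px [476.  68.] n 229 (array([585.9, 403.6]), array([21.9, 14.3]), 2.3) z med/max 0.05 0.0499 0.0513 mean [0.5854 0.4035 0.05  ]
```

```bash
python3 -m creep '[[[0.07,-0.016,-0.01,0.035,0,-0.6,3],[0.07,0,0,0.035,0,0,0],[0.07,0,0,0,0,0,0]]]'; python3 go.py 589.5 206.5 84 54.7
```

```text
time_s: 6.25
eef_pos: [0.5942, 0.2052, 0.1156]
ee_rot: [2.793, 1.435, 0.012]
contact_force: [0.1, 0.1, -0.5]
grip_width: 0.0699
t 6.25 tcp [594.2 205.2 115.6] yaw 54.4 F [ 0.1  0.1 -0.5] grip 69.9 j7 0.66
shift tool(mm) [-1.9 -4.7 31.6] rotvec(deg) [ 0.28 -0.36 -0.3 ] | after-turn shift [-1.7 -4.6 31.6]
```

```bash
python3 -m creep '[[[0.07,-0.002,-0.005,0.015,0,0,0],[0.07,0,0,0.015,0,0,0],[0.03,0,0,0,0,0,0],[0.03,0,0,0,0,0,0],[0.03,0,0,0,0,0,0],[0.03,0,0,0,0,0,0]]]'; python3 go.py 589.5 206.5 84 54.7
```

```text
time_s: 6.85
eef_pos: [0.5918, 0.2061, 0.0891]
ee_rot: [2.794, 1.43, 0.016]
contact_force: [-0.1, 0.2, -8.3]
grip_width: 0.0458
t 6.85 tcp [591.8 206.1  89.1] yaw 54.2 F [-0.1  0.2 -8.3] grip 45.8 j7 0.66
shift tool(mm) [-1.1 -2.2  5.1] rotvec(deg) [ 0.43 -0.43 -0.5 ] | after-turn shift [-1.  -2.2  5.1]
```

Turn by about 50.7°.

```bash
python3 -m creep '[[[0.03,0,0,0,0,0,7],[0.03,0,0,0,0,0,7],[0.03,0,0,0,0,0,7],[0.03,0,0,0,0,0,7],[0.03,0,0,0,0,0,7],[0.03,0,0,0,0,0,7],[0.03,0,0,0,0,0,7],[0.03,0,0,0,0,0,1],[0.03,0,0,0,0,0,0]]]'; python3 go.py 589.5 206.5 89 3.5
```

```text
time_s: 7.75
eef_pos: [0.5894, 0.2047, 0.0891]
ee_rot: [3.14, 0.068, 0.009]
contact_force: [-0.8, 0.5, -4.5]
grip_width: 0.0459
t 7.75 tcp [589.4 204.7  89.1] yaw 2.49 F [-0.8  0.5 -4.5] grip 45.9 j7 -0.07
shift tool(mm) [ 0.2 -1.8  0.1] rotvec(deg) [ 0.05 -0.32 -1.01] | after-turn shift [ 0.2 -1.8  0.1]
```

```bash
python3 -m creep '[[[0.03,0,0,0,0,0,-1],[0.03,0,0,0,0,0,0],[0.07,0,0,0,0,0,0],[0.07,0,0,0,0,0,0],[0.07,0,0,-0.03,0,0,0],[0.07,0,0,-0.04,0,0,0],[0.06,-0.045,-0.02,-0.02,0,0,2],[0.05,-0.045,-0.02,0,0,0,2],[0.05,-0.045,-0.02,0,0,0,2],[0.05,-0.045,-0.01,0,0,0,0],[0.05,-0.03,0,0,0,0,0],[0.05,0,0,0,0,0,0]]]'; python3 go.py 377 262 200 -2.9; cat >> wr.py <<'E'
print(" red"); r=(cv2.inRange(hsv,(0,150,60),(6,255,255))|cv2.inRange(hsv,(172,150,60),(180,255,255)))>0
r&=(W[...,0]>.3)&(W[...,0]<.7)&(W[...,1]>.05)
for nm,a,b in(("body",.03,.046),("tab",.075,.095),("body-up",.095,.11),("tab-up",.135,.155)): print(nm); blobs(r&(W[...,2]>a)&(W[...,2]<b),W,40)
print(" cradle"); blobs(roi(W,hsv,(0,0,60),(180,60,255),.028,.04,(.3,.45,.1,.4)),W,60)
E
python3 wr.py w3
```

```text
time_s: 8.95
eef_pos: [0.3804, 0.2777, 0.1849]
ee_rot: [-3.128, 0.063, -0.029]
contact_force: [1.0, 0.3, -0.4]
grip_width: 0.05
t 8.95 tcp [380.4 277.7 184.9] yaw -2.3 F [ 1.   0.3 -0.4] grip 50.0 j7 -0.55
shift tool(mm) [ -2.5  15.6 -15.4] rotvec(deg) [-0.78 -1.06  0.6 ] | after-turn shift [ -2.6  15.8 -15.1]
 yellow
  px [548. 186.] n 110 (array([595.4, 285.1]), array([24.,  9.]), 75.7) z med/max 0.096 0.0987 0.1015 mean [0.5954 0.2852 0.0986]
  px [522. 189.] n 112 (array([562.8, 284.3]), array([25.7, 11.7]), 66.0) z med/max 0.095 0.0985 0.1015 mean [0.5623 0.2832 0.0984]
 hubtop
  px [529. 108.] n 760 (array([562.8, 356.6]), array([14.7, 44. ]), 3.2) z med/max 0.099 0.1055 0.107 mean [0.5615 0.3565 0.1048]
  px [555. 109.] n 648 (array([596. , 358.5]), array([15.3, 44.4]), 2.3) z med/max 0.103 0.1054 0.1069 mean [0.5947 0.3584 0.1047]
  px [617. 231.] n 327 (array([732.9, 225.9]), array([54.3, 18.4]), 72.2) z med/max 0.099 0.1051 0.1114 mean [0.73   0.2281 0.1053]
  px [542. 251.] n 96 (array([598.7, 216.6]), array([29.5,  6.9]), 84.6) z med/max 0.099 0.1016 0.1051 mean [0.5991 0
[... 542 characters left out ...]
0.1984 0.0395]
tab
  px [316. 217.] n 886 (array([375.5, 263.3]), array([49.8, 14.6]), 86.9) z med/max 0.076 0.0845 0.0857 mean [0.3746 0.2629 0.0842]
body-up
tab-up
 cradle
  px [299. 128.] n 454 (array([361.2, 336.3]), array([29.1, 14.4]), 87.5) z med/max 0.034 0.0337 0.035 mean [0.3613 0.3365 0.0337]
  px [335. 129.] n 499 (array([396.6, 334.2]), array([30. , 14.6]), 87.8) z med/max 0.031 0.0337 0.0351 mean [0.3964 0.3341 0.0337]
  px [299. 253.] n 362 (array([354.3, 206.5]), array([31.3, 14. ]), 86.7) z med/max 0.028 0.0334 0.0346 mean [0.3541 0.2076 0.0332]
  px [333. 253.] n 408 (array([389.9, 204.8]), array([31.9, 15. ]), 87.8) z med/max 0.028 0.0335 0.0348 mean [0.3898 0.2056 0.0333]
```

View pics/w3.png

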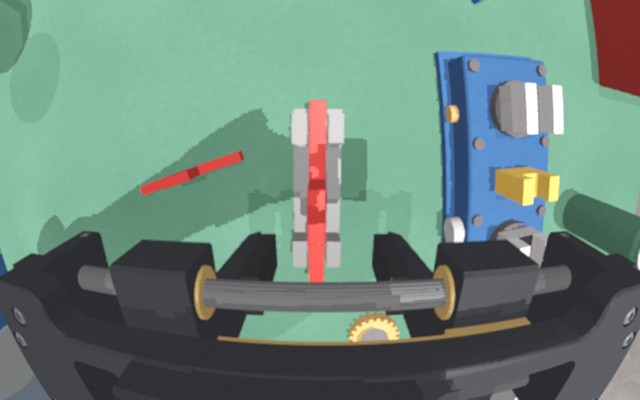

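The bar lies straight under the gripper at (318,180), with its tab at (316,217). The hub_r corner at (525,240) looks suspicious, so I'll check it from the other cameras.

```bash
cat > hub.py <<'E'
from m import *
import sys
for n in("top","scene"):
    c=cap(n,f"pics/{n}_{sys.argv[1]}.png"); W=world(c); hsv=cv2.cvtColor(c["frame"],cv2.COLOR_RGB2HSV)
    print(n," hubtop"); blobs(roi(W,hsv,(0,0,90),(180,90,255),.099,.112,(.4,.7,.1,.6)),W,15)
    print(" boss"); blobs(roi(W,hsv,(0,0,110),(180,90,255),.05,.066,(.35,.56,-.4,.6)),W,15)
    print(" boss on shelf"); blobs(roi(W,hsv,(0,0,110),(180,90,255),.098,.116,(.54,.63,-.4,.1)),W,15)
E
python3 hub.py a; python3 -c "
import cv2,numpy as np
a=cv2.imread('pics/top_a.png')[130:200,160:280];b=cv2.imread('pics/scene_a.png')[160:240,360:480]
cv2.imwrite('pics/ca.png',np.hstack([cv2.resize(a,(400,233)),cv2.resize(b,(350,233))]))"
```

```text
top  hubtop
  px [193. 151.] n 73 (array([599.4, 357.2]), array([13.3, 44.4]), 0.9) z med/max 0.108 0.1051 0.1097 mean [0.5991 0.3556 0.1051]
  px [245. 150.] n 77 (array([607.4, 207.2]), array([12.4, 43.9]), 2.2) z med/max 0.106 0.1045 0.1095 mean [0.6074 0.2072 0.1047]
  px [245. 161.] n 70 (array([574.3, 205.7]), array([13.4, 44.1]), 3.9) z med/max 0.11 0.1057 0.1107 mean [0.574  0.2056 0.1058]
  px [192. 163.] n 75 (array([564.6, 354.6]), array([12.1, 43.1]), 3.1) z med/max 0.108 0.1052 0.1104 mean [0.5646 0.3548 0.1053]
 boss
  px [292. 209.] n 99 (array([442.8,  68.1]), array([33.5, 32.9]), 2.4) z med/max 0.058 0.0579 0.064 mean [0.4431 0.0676 0.058 ]
  px [424. 217.] n 102 (array([ 434.1, -325.7]), array([33.2, 36.2]), 3.6) z med/max 0.054 0.057 0.0636 mean [ 0.4334 -0.3258  0.0573]
  px [394. 221.] n 102 (array([ 416.6, -235.6]), array([32.8, 34.3]), 2.1) z med/max 0.061 0.057 0.0637 mean [ 0.4166 -0.2353  0.0571]
 boss on shelf
  px [411. 149.] n 188 (array([ 627.1, -251.7]), array([234.2,   8.2]), 88.8) z med/max 0.111 0.1082 0.114 mean [ 0.6264 -0.2734  0.1078]
scene  hubt
[... 518 characters left out ...]
042]
 boss
  px [339. 194.] n 60 (array([443.3,  65.9]), array([31.4, 39.2]), 66.8) z med/max 0.061 0.0569 0.0613 mean [0.4456 0.0646 0.0567]
  px [252. 209.] n 70 (array([ 415.1, -238.7]), array([38.3, 34.6]), 27.3) z med/max 0.061 0.0572 0.062 mean [ 0.4182 -0.2382  0.0568]
  px [226. 219.] n 77 (array([ 434.6, -328.3]), array([36.8, 35.1]), 22.4) z med/max 0.059 0.0569 0.0614 mean [ 0.4357 -0.3286  0.0571]
 boss on shelf
  px [288. 235.] n 17 (array([ 626.9, -179.3]), array([ 6.1, 42.7]), 0.1) z med/max 0.11 0.1086 0.1113 mean [ 0.6277 -0.1804  0.1088]
  px [248. 245.] n 147 (array([ 626. , -287.2]), array([160.9,  13.8]), 87.0) z med/max 0.108 0.1088 0.1124 mean [ 0.6262 -0.2995  0.1079]
```

View pics/ca.png

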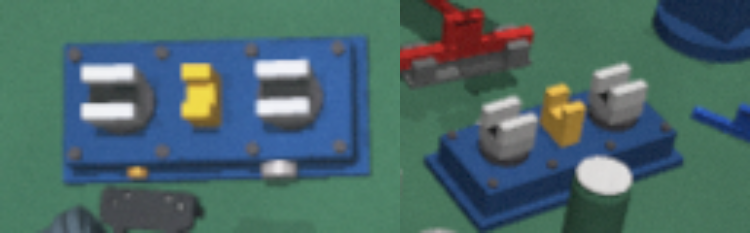

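Both hubs are aligned: in the crop, the two bright strips on each side run parallel to the gate slot. Now the bar.

```bash
python3 -m creep '[[[0.05,-0.004,0.015,0.03,-0.8,-1,0.7],[0.05,0,0,0.04,0,0,0],[0.05,0,0,0,0,0,0]]]'; python3 go.py 376.3 262.5 46 -3.1
```

```text
time_s: 9.4
eef_pos: [0.3889, 0.2631, 0.1154]
ee_rot: [-3.136, 0.097, -0.02]
contact_force: [-0.7, 0.5, -0.1]
grip_width: 0.0504
t 9.4 tcp [388.9 263.1 115.4] yaw -3.56 F [-0.7  0.5 -0.1] grip 50.4 j7 -0.45
shift tool(mm) [-13.4   1.7  69.2] rotvec(deg) [-0.26 -0.71 -0.46] | after-turn shift [-12.6   1.2  69.4]
```

```bash
python3 -m creep '[[[0.05,-0.014,0.001,0.0,-0.2,-0.7,-0.4],[0.05,0,0,0.01,0,0,0],[0.05,0,0,0,0,0,0]]]'; python3 go.py 376.3 262.5 46 -3.1
```

```text
time_s: 9.7
eef_pos: [0.3776, 0.2631, 0.1073]
ee_rot: [-3.138, 0.091, -0.004]
contact_force: [-0.2, 0.3, 0.2]
grip_width: 0.05
t 9.7 tcp [377.6 263.1 107.3] yaw -3.34 F [-0.2  0.3  0.2] grip 50.0 j7 -0.44
shift tool(mm) [-1.4  0.8 61.3] rotvec(deg) [-0.16 -0.15 -0.24] | after-turn shift [-1.3  0.6 61.3]
```

```bash
python3 -m creep '[[[0.05,-0.003,0,0.025,0,0,0],[0.05,-0.003,0,0.02,0,0,0],[0.05,-0.001,0,0.012,0,0,0],[0.05,0,0,0,0,0,0]]]'; python3 go.py 376.3 262.5 46 -3.1
```

```text
time_s: 10.1
eef_pos: [0.3741, 0.2671, 0.0525]
ee_rot: [-3.13, 0.09, -0.014]
contact_force: [0.5, 0.2, 0.7]
grip_width: 0.0503
t 10.1 tcp [374.1 267.1  52.5] yaw -3.29 F [0.5 0.2 0.7] grip 50.3 j7 -0.38
shift tool(mm) [2.4 4.5 6.5] rotvec(deg) [-0.59 -0.51 -0.18] | after-turn shift [2.5 4.5 6.5]
```

```bash
python3 -m creep '[[[0.05,0.002,0.004,0.006,-0.5,-0.5,0],[0.05,0,0,0,0,0,0]]]'; python3 go.py 376.3 262.5 46 -3.1;  python3 -m creep '[[[0.005,0,0,0,0,0,0],[0.005,0,0,0,0,0,0],[0.005,0,0,0,0,0,0],[0.005,0,0,0,0,0,0],[0.005,0,0,0,0,0,0]]]'; python3 go.py 376.3 262.5 46 -3.1
```

```text
time_s: 10.3
eef_pos: [0.3771, 0.2635, 0.0475]
ee_rot: [-3.138, 0.09, -0.002]
contact_force: [-0.1, 0.5, 0.7]
grip_width: 0.0504
t 10.3 tcp [377.1 263.5  47.5] yaw -3.27 F [-0.1  0.5  0.7] grip 50.4 j7 -0.37
shift tool(mm) [-0.7  1.   1.4] rotvec(deg) [-0.14 -0.06 -0.17] | after-turn shift [-0.7  1.   1.5]
time_s: 10.8
eef_pos: [0.3781, 0.2642, 0.049]
ee_rot: [-3.136, 0.09, -0.004]
contact_force: [-0.8, -0.2, -1.0]
grip_width: 0.0161
t 10.8 tcp [378.1 264.2  49. ] yaw -3.29 F [-0.8 -0.2 -1. ] grip 16.1 j7 -0.37
shift tool(mm) [-1.7  1.8  3. ] rotvec(deg) [-0.25 -0.15 -0.19] | after-turn shift [-1.7  1.7  3. ]
```

```bash
python3 -m creep '[[[0.005,0,0,-0.02,0,0,0],[0.005,0,0,-0.03,0,0,0],[0.005,0,0,-0.04,0,0,0],[0.005,0,0,-0.04,0,0,0],[0.005,0,0,0,0,0,0]]]'; python3 go.py 585 281 170 3.45
```

```text
time_s: 11.3
eef_pos: [0.3763, 0.2623, 0.1819]
ee_rot: [-3.14, 0.091, 0.002]
contact_force: [0.1, 0.8, -2.3]
grip_width: 0.0157
t 11.3 tcp [376.3 262.3 181.9] yaw -3.31 F [ 0.1  0.8 -2.3] grip 15.7 j7 -0.53
shift tool(mm) [207.3 -30.8  11.7] rotvec(deg) [-0.01  0.06 -6.76] | after-turn shift [209.4  -6.1  11.9]
```

```bash
python3 -m creep '[[[0.005,0.045,-0.008,0,0,0,-2],[0.005,0.045,-0.005,0,0,0,-2],[0.005,0.045,-0.003,0,0,0,-2.7],[0.005,0.045,0,0,0,0,0],[0.005,0.025,0,0,0,0,0],[0.005,0,0,0,0,0,0]]]'; python3 go.py 585 281 150 3.45; sed -i 's/\.135,\.155/.155,.235/; s/\.095,\.11)/.11,.19)/' wr.py; python3 wr.py w4
```

```text
time_s: 11.9
eef_pos: [0.5826, 0.2806, 0.1735]
ee_rot: [3.139, 0.111, -0.018]
contact_force: [-0.1, -0.4, -2.1]
grip_width: 0.0155
t 11.9 tcp [582.6 280.6 173.5] yaw 4.06 F [-0.1 -0.4 -2.1] grip 15.5 j7 -0.18
shift tool(mm) [ 2.7 -0.3 23.5] rotvec(deg) [0.01 0.64 0.61] | after-turn shift [ 2.5 -0.3 23.5]
 yellow
  px [303. 204.] n 298 (array([566. , 282.1]), array([ 7.4, 23.4]), 2.9) z med/max 0.098 0.1016 0.1026 mean [0.5657 0.2832 0.1014]
  px [348. 205.] n 364 (array([600.6, 284.2]), array([11.2, 23.8]), 3.3) z med/max 0.096 0.1015 0.1027 mean [0.5991 0.2845 0.1011]
 hubtop
  px [302. 103.] n 725 (array([561., 356.]), array([ 7.8, 44. ]), 3.6) z med/max 0.105 0.1057 0.107 mean [0.561  0.3555 0.1057]
  px [354. 103.] n 1184 (array([596.9, 358.5]), array([12.8, 44.5]), 2.5) z med/max 0.106 0.1057 0.1069 mean [0.5967 0.3584 0.1056]
  px [499. 263.] n 275 (array([737.3, 242.5]), array([28.3,  4.8]), 36.4) z med/max 0.099 0.1051 0.1116 mean [0.7369 0.2425 0.1053]
 blue
  px [330. 135.] n 12064 (array([582.6, 317.2]), array([110.6, 191.9]), 3.5) z med/max 0.047 0.0496 0.051 mean [0.5829
[... 664 characters left out ...]
 0.2098 mean [0.5805 0.3039 0.1898]
  px [325. 326.] n 865 (array([585.6, 238.4]), array([14.9, 58. ]), 2.8) z med/max 0.21 0.2088 0.2099 mean [0.5851 0.2508 0.1994]
 cradle
  px [125. 124.] n 360 (array([361.8, 336.1]), array([30.9, 16.4]), 84.9) z med/max 0.034 0.0332 0.0347 mean [0.363  0.3361 0.0329]
  px [151. 125.] n 399 (array([397. , 334.3]), array([30. , 16.8]), 86.7) z med/max 0.034 0.0333 0.0348 mean [0.3983 0.3343 0.033 ]
  px [128. 235.] n 291 (array([354.6, 206.9]), array([31.4, 16.5]), 88.2) z med/max 0.031 0.033 0.0346 mean [0.3558 0.2076 0.0327]
  px [152. 241.] n 319 (array([390.2, 204.8]), array([31.2, 15.6]), 87.2) z med/max 0.033 0.0331 0.0344 mean [0.391  0.2054 0.0327]
```

View pics/w4.png

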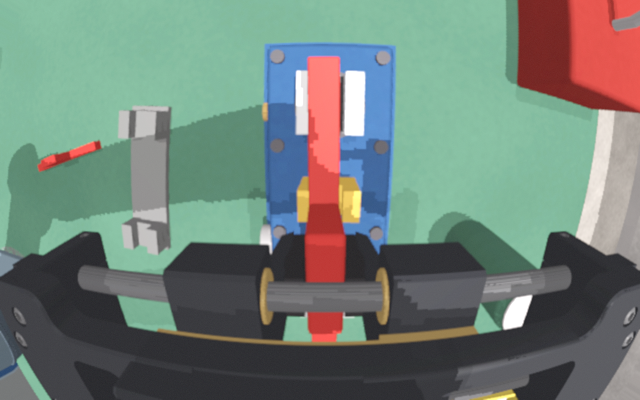

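```bash
cat > bar.py <<'E'
from m import *
import sys
zt=float(sys.argv[1]) # bar top height
c=cap("wrist","pics/wb.png"); W=world(c,True); hsv=cv2.cvtColor(c["frame"],cv2.COLOR_RGB2HSV)
r=(cv2.inRange(hsv,(0,150,60),(6,255,255))|cv2.inRange(hsv,(172,150,60),(180,255,255)))>0
p=W[r&(abs(W[...,2]-zt)<.005)&(W[...,0]>.5)&(W[...,0]<.65)]
f=p[p[:,1]>.32]; print("bar far part",fit(f),"y max",np.percentile(f[:,1],99.5).round(4),"z",np.median(f[:,2]).round(4))
for y in np.arange(.32,.38,.01):
    q=f[abs(f[:,1]-y)<.004]; print(y.round(2),len(q),np.percentile(q[:,0],[2,50,98]).round(4) if len(q) else "")
n=p[p[:,1]<.25]; print("near",len(n),n.mean(0).round(4) if len(n) else "")
E
python3 bar.py .1642
```

```text
bar far part (array([575.7, 343.7]), array([15.5, 47.8]), 3.2) y max 0.3663 z 0.1635
0.32 128 [0.5698 0.5739 0.5803]
0.33 104 [0.5687 0.5705 0.5736]
0.34 159 [0.5685 0.5709 0.5831]
0.35 72 [0.568  0.5697 0.5832]
0.36 8 [0.5823 0.5824 0.5825]
0.37 4 [0.5817 0.5817 0.5818]
near 186 [0.5852 0.2133 0.1639]
```

```bash
cat > ray.py <<'E'
from h import *
def cast(c,u,v,z):
    x=(u-c["cx"])/c["fx"];y=(v-c["cy"])/c["fy"];th=np.hypot(x,y)+1e-9
    d=np.array([np.sin(th)*x/th,-np.sin(th)*y/th,-np.cos(th)]);M=np.array(c["cam_to_world"])
    d=M[:3,:3]@d;o=M[:3,3]; return (o+d*(z-o[2])/d[2])*1e3
E
cat > bar2.py <<'E'
from ray import *
import sys
zt=float(sys.argv[1]);c=cap("wrist","pics/wb.png"); hsv=cv2.cvtColor(c["frame"],cv2.COLOR_RGB2HSV)
r=((hsv[...,0]<7)|(hsv[...,0]>171))&(hsv[...,1]>140)&(hsv[...,2]>60)
r[:,:270]=0; r[:,380:]=0
rows=[v for v in range(40,200) if r[v].sum()>8]; print("tip row",rows[0])
L=[]
for v in rows[3:100:8]:
    u=np.where(r[v])[0]; a=cast(c,u.min()-.5,v,zt);b=cast(c,u.max()+.5,v,zt); L.append(np.r_[(a+b)[:2]/2,b[0]-a[0]])
L=np.array(L); print(L.round(1)); t=cast(c,L.shape and np.where(r[rows[0]+1])[0].mean(),rows[0]-.5,zt); print("tip",t.round(1))
k=np.polyfit(L[:,1],L[:,0],1); print("slope deg",np.degrees(np.arctan(-k[0])).round(2),"x at y=356,281:",np.polyval(k,[356,281]).round(1))
E
python3 bar2.py .1637
```

```text
tip row 110
[[574.  349.5  15.3]
 [574.3 345.5  15.4]
 [574.6 341.5  15.4]
 [574.4 337.4  15.5]
 [574.7 333.4  15.5]
 [575.5 328.4  15.6]
 [575.6 324.3  15.2]
 [575.9 320.1  15.2]
 [576.2 316.   15.3]
 [576.2 311.8  14.9]
 [576.8 307.5  14.5]]
tip [570.9 351.  163.7]
slope deg 3.71 x at y=356,281: [573.5 578.4]
```

```bash
python3 go.py 585 281 150 3.45; sed -i 's/(hsv\[...,0\]<7)/(hsv[...,0]<11)/; s/>140)/>110)/; s/v in range(40/v in range(30/; s/100:8/110:10/' bar2.py; python3 bar2.py .1637; python3 -c "
import cv2;h=cv2.cvtColor(cv2.imread('pics/wb.png'),cv2.COLOR_BGR2HSV);print(h[50:130:10,323].tolist())"
```

```text
t 12.05 tcp [578.5 281.4 173.8] yaw 4.17 F [-0.2 -0.1 -1.3] grip 15.8 j7 -0.18
shift tool(mm) [ 6.8  0.9 23.7] rotvec(deg) [-0.03  0.85  0.72] | after-turn shift [ 6.5  0.8 23.8]
tip row 57
[[571.  376.9  15.8]
 [571.1 371.7  15.3]
 [571.7 366.6  15.8]
 [572.1 361.5  15.8]
 [572.5 356.5  15.8]
 [572.8 351.5  15.9]
 [573.5 346.5  15.4]
 [573.8 341.4  15.5]
 [573.9 336.4  16. ]
 [574.3 331.3  16.1]
 [574.7 326.2  16.2]]
tip [570.6 378.6 163.7]
slope deg 4.34 x at y=356,281: [572.5 578.2]
[[106, 141, 211], [1, 129, 255], [1, 130, 255], [2, 131, 255], [2, 133, 255], [2, 132, 255], [1, 132, 255], [1, 133, 255]]
```

```bash
python3 -m creep '[[[0.005,0.003,-0.0015,0,0,0.4,0.4],[0.005,0.003,-0.0015,0.005,0,0.4,0.4],[0.005,0,0,0,0,0,0],[0.005,0,0,0,0,0,0]]]'; python3 go.py 584.6 284.2 138 3.4
```

```text
time_s: 12.5
eef_pos: [0.5811, 0.2871, 0.1689]
ee_rot: [-3.138, -0.096, 0.002]
contact_force: [0.3, 1.2, -1.7]
grip_width: 0.0157
t 12.5 tcp [581.1 287.1 168.9] yaw 3.5 F [ 0.3  1.2 -1.7] grip 15.7 j7 -0.2
shift tool(mm) [ 3.4  3.2 30.9] rotvec(deg) [-0.14  0.07  0.1 ] | after-turn shift [ 3.4  3.1 30.9]
```

```bash
python3 -m creep '[[[0.005,0.003,0.003,0.012,0,0,0],[0.005,0,0,0.012,0,0,0],[0.005,0,0,0,0,0,0],[0.005,0,0,0,0,0,0]]]'; python3 go.py 584.6 284.2 138 3.4
```

```text
time_s: 12.9
eef_pos: [0.5839, 0.2839, 0.1422]
ee_rot: [-3.138, -0.096, 0.004]
contact_force: [0.4, -0.4, -1.6]
grip_width: 0.0159
t 12.9 tcp [583.9 283.9 142.2] yaw 3.51 F [ 0.4 -0.4 -1.6] grip 15.9 j7 -0.18
shift tool(mm) [ 0.7 -0.3  4.2] rotvec(deg) [-0.12  0.13  0.11] | after-turn shift [ 0.7 -0.3  4.2]
```

Over the slots with the underside at about 113 mm. I'll re-measure the bar against the gate and hubs from here.

```bash
python3 bar2.py .1325 | tail -3; python3 wr.py w5 | head -8; python3 go.py 584.6 284.2 111 3.4; python3 hub.py b >/dev/null; python3 -c "
import cv2,numpy as np
a=cv2.imread('pics/top_b.png')[130:200,160:280];b=cv2.imread('pics/scene_b.png')[130:240,360:480];c=cv2.imread('pics/w5.png')[30:250,230:420]
cv2.imwrite('pics/cb.png',np.hstack([cv2.resize(a,(270,310)),cv2.resize(b,(260,310)),cv2.resize(c,(270,310))]))"
```

```text
[580.8 328.8  16.2]]
tip [577.3 381.2 132.5]
slope deg 3.5 x at y=356,281: [579.2 583.8]
 yellow
  px [298. 218.] n 435 (array([567.3, 284.9]), array([10.3, 18.4]), 2.2) z med/max 0.096 0.1015 0.1026 mean [0.567  0.2862 0.1013]
  px [351. 218.] n 494 (array([600.7, 287. ]), array([11.9, 18.1]), 3.4) z med/max 0.096 0.1014 0.1027 mean [0.6004 0.2883 0.1012]
 hubtop
  px [297. 106.] n 1522 (array([563.1, 356.6]), array([12.2, 43.7]), 3.1) z med/max 0.105 0.1057 0.107 mean [0.5632 0.3562 0.1057]
  px [354. 106.] n 1631 (array([596.8, 358.3]), array([13.2, 44.2]), 3.2) z med/max 0.106 0.1057 0.107 mean [0.5967 0.3582 0.1056]
  px [495. 310.] n 207 (array([727.2, 213.9]), array([ 6.4, 34.2]), 10.5) z med/max 0.11 0.1066 0.1117 mean [0.7255 0.2165 0.106 ]
  px [302. 329.] n 355 (array([571.6, 201.5]), array([12.1, 28.4]), 11.5) z med/max 0.105 0.1054 0.1066 mean [0.572  0.1999 0.1055]
t 13.0 tcp [583.8 284.1 142.5] yaw 3.52 F [-0.4 -0.4 -2.5] grip 15.6 j7 -0.18
shift tool(mm) [ 0.9  0.  31.5] rotvec(deg) [-0.13  0.13  0.12] | after-turn shift [ 0.8 -0.1 31.5]
```

View pics/cb.png

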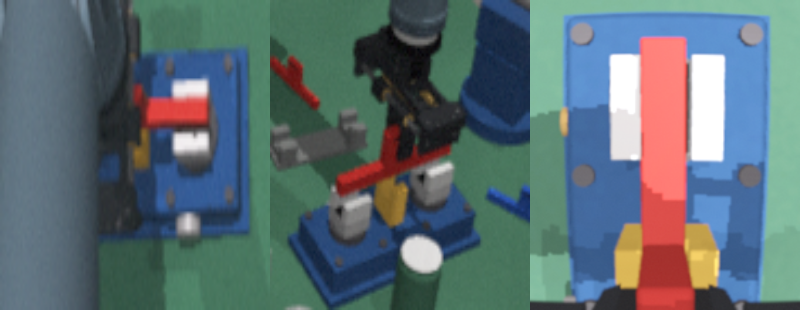

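The crop shows the bar lying over all three slots, parallel to them. It needs +0.6 mm in x and +1 mm in y. Lowering it now.

```bash
python3 -m creep '[[[0.005,0.0007,-0.001,0.007,0,0,0],[0.005,0,0,0.006,0,0,0],[0.005,0,0,0,0,0,0]]]'; python3 go.py 584.6 285.2 111 3.45
```

```text
time_s: 13.4
eef_pos: [0.5852, 0.2859, 0.1296]
ee_rot: [-3.137, -0.097, 0.0]
contact_force: [0.4, -0.4, -2.3]
grip_width: 0.0156
t 13.4 tcp [585.2 285.9 129.6] yaw 3.55 F [ 0.4 -0.4 -2.3] grip 15.6 j7 -0.18
shift tool(mm) [-0.6  0.7 18.6] rotvec(deg) [-0.21 -0.    0.1 ] | after-turn shift [-0.6  0.7 18.6]
```

```bash
python3 -m creep '[[[0.005,-0.0005,0.0005,0.006,0,0,0],[0.005,0,0,0.005,0,0,0],[0.005,0,0,0,0,0,0]]]'; python3 go.py 584.6 285.2 111 3.45;  python3 -m creep '[[[0.005,0,0,0.005,0,0,0],[0.005,0,0,0.003,0,0,0],[0.005,0,0,0,0,0,0]]]'; python3 go.py 584.6 285.2 111 3.45
```

```text
time_s: 13.7
eef_pos: [0.5845, 0.2853, 0.1174]
ee_rot: [-3.137, -0.097, 0.001]
contact_force: [-0.4, -0.5, -1.8]
grip_width: 0.0159
t 13.7 tcp [584.5 285.3 117.4] yaw 3.55 F [-0.4 -0.5 -1.8] grip 15.9 j7 -0.17
shift tool(mm) [0.1 0.2 6.4] rotvec(deg) [-0.19  0.03  0.1 ] | after-turn shift [0.1 0.1 6.4]
time_s: 14.0
eef_pos: [0.5847, 0.2855, 0.1113]
ee_rot: [-3.136, -0.097, 0.002]
contact_force: [0.4, 0.4, -2.1]
grip_width: 0.0159
t 14.0 tcp [584.7 285.5 111.3] yaw 3.54 F [ 0.4  0.4 -2.1] grip 15.9 j7 -0.17
shift tool(mm) [-0.1  0.2  0.3] rotvec(deg) [-0.26  0.05  0.09] | after-turn shift [-0.1  0.2  0.3]
```

```bash
python3 -m creep '[[[0.005,0,0,0.001,0,0,0],[0.005,0,0,0.001,0,0,0],[0.005,0,0,0.001,0,0,0]]]'; python3 go.py 584.6 285.2 111 3.45
```

```text
time_s: 14.3
eef_pos: [0.585, 0.2856, 0.1109]
ee_rot: [-3.134, -0.097, 0.002]
contact_force: [-4.0, -2.2, 10.2]
grip_width: 0.0156
t 14.3 tcp [585.  285.6 110.9] yaw 3.53 F [-4.  -2.2 10.2] grip 15.6 j7 -0.16
shift tool(mm) [-0.4  0.3 -0.1] rotvec(deg) [-0.34  0.06  0.08] | after-turn shift [-0.4  0.3 -0.1]
```

```bash
python3 -m creep '[[[0.04,0,0,0,0,0,0],[0.05,0,0,0,0,0,0],[0.05,0,0,-0.02,0,0,0],[0.05,0,0,-0.03,0,0,0],[0.05,0,0,-0.03,0,0,0],[0.05,0,0,0,0,0,0]]]'; python3 go.py 443.5 66.5 180 -92;  python3 -m creep '[[[0.06,-0.01,0.045,-0.03,0,0,0],[0.06,-0.03,0.035,0,0,0,0],[0.06,-0.03,0.035,0,0,0,0],[0.06,-0.03,0.035,0,0,0,0],[0.06,-0.025,0.035,0,0,0,0],[0.06,0,0.035,0,0,0,8],[0.06,0,0,0,0,0,8],[0.06,0,0,0,0,0,8],[0.06,0,0,0,0,0,8],[0.06,0,0,0,0,0,8],[0.06,0,0,0,0,0,8],[0.06,0,0,0,0,0,8]]]'; python3 go.py 443.5 66.5 180 -92; python3 hub.py c|grep -A3 -E "boss$"; python3 -c "
import cv2,numpy as np
a=cv2.imread('pics/top_c.png')[130:200,160:280];b=cv2.imread('pics/scene_c.png')[150:240,360:480]
cv2.imwrite('pics/cc.png',np.hstack([cv2.resize(a,(400,233)),cv2.resize(b,(400,300))[:233]]))"
```

```text
time_s: 14.9
eef_pos: [0.5855, 0.285, 0.192]
ee_rot: [-3.135, -0.096, 0.001]
contact_force: [-0.1, 0.5, -0.1]
grip_width: 0.05
t 14.9 tcp [585.5 285.  192. ] yaw 3.52 F [-0.1  0.5 -0.1] grip 50.0 j7 -0.2
shift tool(mm) [-155.1  209.4   11.1] rotvec(deg) [ -0.26  -0.17 -84.48] | after-turn shift [-223.3 -134.3   12. ]
time_s: 16.1
eef_pos: [0.4685, 0.0543, 0.2111]
ee_rot: [-2.79, 1.437, 0.006]
contact_force: [0.5, -0.8, 0.1]
grip_width: 0.06
t 16.1 tcp [468.5  54.3 211.1] yaw -54.5 F [ 0.5 -0.8  0.1] grip 60.0 j7 -0.83
shift tool(mm) [-24.3  13.3  31.2] rotvec(deg) [ 0.    0.31 37.5 ] | after-turn shift [-11.3  25.4  31.1]
 boss
  px [424. 217.] n 103 (array([ 432.8, -325.6]), array([34.1, 33.5]), 58.2) z med/max 0.063 0.0568 0.0625 mean [ 0.4332 -0.3256  0.0571]
  px [394. 221.] n 102 (array([ 416.5, -235.1]), array([32.8, 34. ]), 3.2) z med/max 0.058 0.0578 0.0627 mean [ 0.4166 -0.2352  0.0577]
 boss on shelf
--
 boss
  px [340. 194.] n 35 (array([447.,  66.]), array([32.4, 31.7]), 2.6) z med/max 0.058 0.0572 0.061 mean [0.4506 0.065  0.0563]
  px [252. 209.] n 70 (array([ 415.5, -237.7]), array([33.2, 38.2]), 76.0) z med/max 0.057 0.0569 0.0613 mean [ 0.4181 -0.2383  0.0569]
  px [226. 219.] n 73 (array([ 433.1, -327.1]), array([35.5, 35.7]), 26.0) z med/max 0.061 0.0574 0.0618 mean [ 0.4349 -0.3283  0.0573]
```

View pics/cc.png

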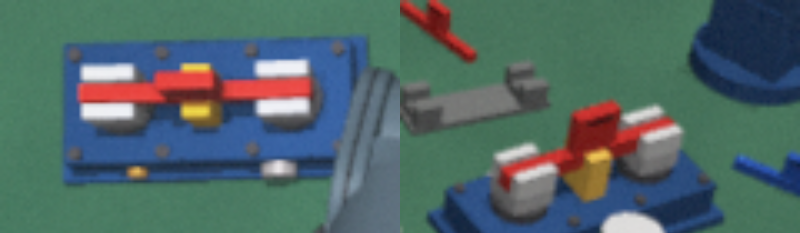

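The bar is down in the gate and both hubs, with its ends about flush with the hub edges. I'll measure it numerically at the end. Gears next.

```bash
python3 -m creep '[[[0.06,0,0,0,0,0,8],[0.06,0,0,0,0,0,8],[0.06,0,0,0,0,0,8],[0.06,0,0,0,0,0,8],[0.06,0,0,0,0,0,5.5],[0.06,-0.011,0.025,0.02,0,0,0],[0.06,0,0,0,0,0,0]]]'; cat > gear.py <<'E'
from m import *
import sys
x,y=float(sys.argv[1])/1e3,float(sys.argv[2])/1e3
c=cap("wrist","pics/wg.png"); W=world(c,True); hsv=cv2.cvtColor(c["frame"],cv2.COLOR_RGB2HSV)
z0=float(sys.argv[3])/1e3 if len(sys.argv)>3 else 0
b=(x-.08,x+.08,y-.08,y+.08)
print("boss");blobs(roi(W,hsv,(0,0,0),(180,100,255),.05+z0,.066+z0,b),W,60)
print("brass");blobs(roi(W,hsv,(8,90,60),(28,255,255),.01+z0,.022+z0,b),W,60)
E
python3 go.py 443.5 66.5 150 -92; python3 gear.py 443.5 66.5
```

```text
time_s: 16.9
eef_pos: [0.4427, 0.0661, 0.1885]
ee_rot: [2.192, -2.25, -0.005]
contact_force: [-0.7, -0.5, 0.1]
grip_width: 0.06
t 16.9 tcp [442.7  66.1 188.5] yaw -91.5 F [-0.7 -0.5  0.1] grip 60.0 j7 -1.39
shift tool(mm) [-0.4 -0.9 38.5] rotvec(deg) [0.13 0.1  0.5 ] | after-turn shift [-0.4 -0.8 38.5]
boss
  px [322. 191.] n 1196 (array([440.9,  68.3]), array([35.1, 35.7]), 87.8) z med/max 0.052 0.0577 0.0592 mean [0.4416 0.0685 0.0576]
brass
  px [322. 172.] n 1216 (array([445.3,  68.4]), array([64.9, 56.8]), 89.9) z med/max 0.011 0.0155 0.0169 mean [0.4512 0.0684 0.0154]
```

```bash
python3 -m creep '[[[0.06,-0.001,0,0.04,0,0,0.5],[0.06,0,0,0.04,0,0,0],[0.06,0,0,0.02,0,0,0],[0.06,0,0,0,0,0,0]]]'; python3 go.py 442.5 67.5 25 -92
```

```text
time_s: 17.35
eef_pos: [0.452, 0.0677, 0.0888]
ee_rot: [-2.189, 2.238, -0.007]
contact_force: [-0.2, -0.8, 0.7]
grip_width: 0.06
t 17.35 tcp [452.   67.7  88.8] yaw -91.27 F [-0.2 -0.8  0.7] grip 60.0 j7 -1.2
shift tool(mm) [ 0.7 10.2 63.7] rotvec(deg) [-0.62  0.26  0.73] | after-turn shift [ 0.6  9.5 63.8]
```

```bash
python3 -m creep '[[[0.06,0,0.01,0.015,-0.6,0,0.5],[0.06,0,0.002,0.025,0,0,0],[0.06,0,0.001,0.015,0,0,0],[0.06,0,0,0,0,0,0]]]'; python3 go.py 442.5 67.5 25 -92
```

```text
time_s: 17.75
eef_pos: [0.4452, 0.0682, 0.036]
ee_rot: [-2.187, 2.24, -0.002]
contact_force: [-0.6, 0.7, 0.1]
grip_width: 0.06
t 17.75 tcp [445.2  68.2  36. ] yaw -91.38 F [-0.6  0.7  0.1] grip 60.0 j7 -1.1
shift tool(mm) [ 0.8  2.8 11. ] rotvec(deg) [-0.48  0.38  0.62] | after-turn shift [ 0.8  2.7 11. ]
```

Next: centre, lower, grip and lift.

```bash
python3 -m creep '[[[0.06,0.001,0.003,0.006,-0.5,0.4,0],[0.06,0,0,0.005,0,0,0],[0.02,0,0,0,0,0,0],[0.02,0,0,0,0,0,0],[0.02,0,0,0,0,0,0],[0.02,0,0,0,0,0,0],[0.02,0,0,0,0,0,0]]]'; python3 go.py 442.5 67.5 25 -92; python3 -m creep '[[[0.02,0,0,-0.03,0,0,0],[0.02,0,0,-0.04,0,0,0],[0.02,0,0,-0.04,0,0,0],[0.02,0,0,-0.02,0,0,0],[0.02,0,0,0,0,0,0]]]'; python3 go.py 586 -50 150 -92
```

```text
time_s: 18.45
eef_pos: [0.4461, 0.0679, 0.0282]
ee_rot: [-2.195, 2.241, -0.005]
contact_force: [0.4, 0.1, -1.3]
grip_width: 0.0354
t 18.45 tcp [446.1  67.9  28.2] yaw -91.2 F [ 0.4  0.1 -1.3] grip 35.4 j7 -1.09
shift tool(mm) [0.5 3.6 3.2] rotvec(deg) [-0.34  0.06  0.8 ] | after-turn shift [0.5 3.6 3.2]
time_s: 18.95
eef_pos: [0.4436, 0.0671, 0.1615]
ee_rot: [-2.196, 2.245, -0.001]
contact_force: [0.1, -0.3, -2.1]
grip_width: 0.0355
t 18.95 tcp [443.6  67.1 161.5] yaw -91.27 F [ 0.1 -0.3 -2.1] grip 35.5 j7 -1.33
shift tool(mm) [ 113.9 -144.9   11.7] rotvec(deg) [-0.06 -0.    0.73] | after-turn shift [ 112.  -146.4   11.5]
```

```bash
python3 -m creep '[[[0.02,0.03,-0.038,0,0,0,0],[0.02,0.03,-0.038,0,0,0,0],[0.02,0.03,-0.038,0,0,0,0.7],[0.02,0.02,-0.03,0,0,0,0],[0.02,0,0,0,0,0,0],[0.02,0,0,0,0,0,0]]]'; python3 go.py 593 -49 120 -92
```

```text
time_s: 19.55
eef_pos: [0.5851, -0.0442, 0.1509]
ee_rot: [2.192, -2.245, -0.018]
contact_force: [-0.5, -0.1, -2.2]
grip_width: 0.0355
t 19.55 tcp [585.1 -44.2 150.9] yaw -91.37 F [-0.5 -0.1 -2.2] grip 35.5 j7 -1.08
shift tool(mm) [ 4.8 -8.4 30.8] rotvec(deg) [0.61 0.29 0.63] | after-turn shift [ 4.5 -8.1 30.9]
```

```bash
python3 -m creep '[[[0.02,0.005,-0.008,0.01,0.6,0.3,0.5],[0.02,0,0.002,0.02,0,0,0],[0.02,0,0,0,0,0,0]]]'; python3 go.py 593 -49 80 -92; python3 -m creep '[[[0.02,0,0.002,0.015,0,0,0],[0.02,0,0.001,0.01,0,0,0],[0.02,0,0,0.003,0,0,0],[0.02,0,0,0,0,0,0]]]'; python3 go.py 593 -49 78 -92
```

```text
time_s: 19.85
eef_pos: [0.5883, -0.0469, 0.1165]
ee_rot: [2.185, -2.256, -0.005]
contact_force: [0.5, -0.6, -1.2]
grip_width: 0.0351
t 19.85 tcp [588.3 -46.9 116.5] yaw -91.82 F [ 0.5 -0.6 -1.2] grip 35.1 j7 -1.06
shift tool(mm) [ 2.  -4.9 36.5] rotvec(deg) [0.19 0.09 0.18] | after-turn shift [ 2.  -4.8 36.5]
time_s: 20.25
eef_pos: [0.5841, -0.0446, 0.086]
ee_rot: [2.187, -2.253, -0.007]
contact_force: [-0.5, -0.2, -1.4]
grip_width: 0.035
t 20.25 tcp [584.1 -44.6  86. ] yaw -91.7 F [-0.5 -0.2 -1.4] grip 35.0 j7 -1.03
shift tool(mm) [ 4.2 -9.1  7.9] rotvec(deg) [0.23 0.14 0.3 ] | after-turn shift [ 4.1 -9.   8. ]
```

```bash
python3 -m creep '[[[0.02,0.002,-0.008,0,0,0,0],[0.02,0,0,0.003,0,0,0],[0.02,0,0,0.002,0,0,0],[0.02,0,0,0.002,0,0,0]]]'; python3 go.py 593 -49 78 -92
```

```text
time_s: 20.65
eef_pos: [0.5945, -0.0473, 0.08]
ee_rot: [-2.187, 2.253, 0.003]
contact_force: [-0.3, 1.0, -0.8]
grip_width: 0.0357
t 20.65 tcp [594.5 -47.3  80. ] yaw -91.7 F [-0.3  1.  -0.8] grip 35.7 j7 -1.03
shift tool(mm) [1.7 1.4 2. ] rotvec(deg) [0.04 0.13 0.3 ] | after-turn shift [1.7 1.4 2. ]
```

```bash
python3 -m creep '[[[0.02,0,0.001,0.001,0,0,0],[0.02,0,0,0.001,0,0,0],[0.02,0,0,0.001,0,0,0]]]'; python3 go.py 593 -49 78 -92
```

```text
time_s: 20.95
eef_pos: [0.5931, -0.0473, 0.0779]
ee_rot: [-2.187, 2.253, 0.005]
contact_force: [-4.4, 2.1, 16.4]
grip_width: 0.0354
t 20.95 tcp [593.1 -47.3  77.9] yaw -91.71 F [-4.4  2.1 16.4] grip 35.4 j7 -1.02
shift tool(mm) [ 1.7  0.1 -0.1] rotvec(deg) [0.07 0.2  0.29] | after-turn shift [ 1.7  0.1 -0.1]
```

```bash
python3 -m creep '[[[0.06,0,0,0,0,0,0],[0.06,0,0,0,0,0,0],[0.06,0,0,-0.03,0,0,0],[0.06,0,0,-0.04,0,0,0],[0.06,0,0,-0.03,0,0,0],[0.06,0.04,0.03,0,0,0,0],[0.06,0.04,0.035,0,0,0,0],[0.06,0.035,0.035,0,0,0,0],[0.06,0.035,0.035,0,0,0,0],[0.06,0.035,0.035,0,0,0,0],[0.06,0,0,0,0,0,0],[0.06,0,0,0,0,0,0]]]'; python3 go.py 417 -236.5 140 -92; python3 gear.py 417 -236.5; python3 hub.py d | grep -A3 shelf
```

```text
time_s: 22.15
eef_pos: [0.4166, -0.2321, 0.1823]
ee_rot: [-2.187, 2.247, -0.006]
contact_force: [-0.1, 0.5, 0.2]
grip_width: 0.06
t 22.15 tcp [ 416.6 -232.1  182.3] yaw -91.54 F [-0.1  0.5  0.2] grip 60.0 j7 -0.71
shift tool(mm) [ 4.5 -0.2 42.3] rotvec(deg) [-0.42  0.1   0.46] | after-turn shift [ 4.4 -0.6 42.3]
boss
  px [411. 142.] n 417 (array([ 460.8, -310.2]), array([12.6, 33.4]), 89.9) z med/max 0.051 0.0575 0.0589 mean [ 0.4612 -0.3108  0.057 ]
  px [328. 194.] n 1249 (array([ 414.4, -235.3]), array([34.6, 36.2]), 89.5) z med/max 0.051 0.0577 0.0591 mean [ 0.4149 -0.235   0.0576]
brass
  px [393. 139.] n 848 (array([ 461.2, -302.9]), array([61.7, 27.1]), 0.1) z med/max 0.016 0.0155 0.0169 mean [ 0.4614 -0.3033  0.0154]
  px [327. 175.] n 1268 (array([ 418.5, -235.4]), array([65.5, 56.4]), 82.6) z med/max 0.013 0.0156 0.0169 mean [ 0.4244 -0.2354  0.0155]
 boss on shelf
  px [411. 149.] n 181 (array([ 625.7, -259.2]), array([217.2,   8.5]), 89.9) z med/max 0.111 0.1086 0.1147 mean [ 0.6265 -0.2744  0.1077]
  px [333. 159.] n 107 (array([589.4, -47.6]), array([33.9, 32.2]), 2.7) z med/max 0.108 0.108 0.1127 mean [ 0.5895 -0.048   0.1077]
scene  hubtop
--
 boss on shelf
  px [324. 218.] n 86 (array([589.4, -50. ]), array([31. , 35.2]), 68.5) z med/max 0.107 0.1068 0.1108 mean [ 0.5926 -0.0513  0.106 ]
  px [245. 246.] n 140 (array([ 623.4, -294.6]), array([ 13. , 146.1]), 0.0) z med/max 0.111 0.1086 0.1126 mean [ 0.6261 -0.3062  0.1075]
```

Gear 1 sits flat on the shelf with its boss top at 108 mm. The third gear has been knocked to about (461,-317), so I'll re-measure it when I get to it. Gear 2 next.

```bash
python3 -m creep '[[[0.06,0.004,0.003,0.04,-0.4,0,0.4],[0.06,0,0.003,0.04,0,0,0],[0.06,0,0.003,0.03,0,0,0],[0.06,0,0,0,0,0,0],[0.06,0,0,0,0,0,0]]]'; python3 go.py 416 -235.8 26 -92
```

```text
time_s: 22.8
eef_pos: [0.4169, -0.2305, 0.0688]
ee_rot: [-2.2, 2.237, -0.003]
contact_force: [0.7, 1.3, 0.9]
grip_width: 0.06
t 22.8 tcp [ 416.9 -230.5   68.8] yaw -90.96 F [0.7 1.3 0.9] grip 60.0 j7 -0.52
shift tool(mm) [ 5.4  1.  42.8] rotvec(deg) [-0.22  0.07  1.04] | after-turn shift [ 5.3  0.8 42.8]
```

```bash
python3 -m creep '[[[0.06,0.006,0.001,0.015,0,0,0.8],[0.06,0.001,0.001,0.015,0,0,0],[0.06,0.001,0,0.011,0,0,0],[0.06,0,0,0,0,0,0]]]'; python3 go.py 416 -235.8 26 -92
```

```text
time_s: 23.2
eef_pos: [0.4216, -0.2386, 0.0316]
ee_rot: [-2.188, 2.244, -0.016]
contact_force: [-0.3, -0.6, -0.1]
grip_width: 0.0598
t 23.2 tcp [ 421.6 -238.6   31.6] yaw -91.45 F [-0.3 -0.6 -0.1] grip 59.8 j7 -0.45
shift tool(mm) [-2.6  5.7  5.5] rotvec(deg) [-0.73 -0.08  0.55] | after-turn shift [-2.6  5.7  5.6]
```

```bash
python3 -m creep '[[[0.06,-0.0025,0.006,0.005,-0.7,0,0.5],[0.06,0,0,0,0,0,0],[0.02,0,0,0,0,0,0],[0.02,0,0,0,0,0,0],[0.02,0,0,0,0,0,0],[0.02,0,0,0,0,0,0],[0.02,0,0,0,0,0,0]]]'; python3 go.py 416 -235.8 26 -92; python3 -m creep '[[[0.02,0,0,-0.03,0,0,0],[0.02,0,0,-0.04,0,0,0],[0.02,0,0,-0.04,0,0,0],[0.02,0,0,-0.02,0,0,0],[0.02,0,0,0,0,0,0]]]'; python3 go.py 587.5 -159 150 -92
```

```text
time_s: 23.9
eef_pos: [0.4174, -0.2357, 0.0288]
ee_rot: [-2.184, 2.258, -0.006]
contact_force: [1.1, 0.3, -2.0]
grip_width: 0.0355
t 23.9 tcp [ 417.4 -235.7   28.8] yaw -91.9 F [ 1.1  0.3 -2. ] grip 35.5 j7 -0.46
shift tool(mm) [0.1 1.4 2.8] rotvec(deg) [-0.18 -0.14  0.1 ] | after-turn shift [0.1 1.4 2.8]
time_s: 24.4
eef_pos: [0.4149, -0.2349, 0.1614]
ee_rot: [2.181, -2.258, -0.002]
contact_force: [0.2, -0.2, -3.0]
grip_width: 0.0351
t 24.4 tcp [ 414.9 -234.9  161.4] yaw -91.99 F [ 0.2 -0.2 -3. ] grip 35.1 j7 -0.67
shift tool(mm) [ -81.8 -169.9   11. ] rotvec(deg) [ 0.14 -0.02  0.01] | after-turn shift [ -81.9 -169.9   11.4]
```

```bash
python3 -m creep '[[[0.02,-0.02,-0.042,0,0,0,0],[0.02,-0.02,-0.042,0,0,0,0],[0.02,-0.02,-0.042,0,0,0,0],[0.02,-0.02,-0.04,0,0,0,0],[0.02,0,0,0,0,0,0],[0.02,0,0,0,0,0,0],[0.02,0,0,0,0,0,0]]]'; python3 go.py 588.5 -159 120 -92
```

```text
time_s: 25.1
eef_pos: [0.5843, -0.1556, 0.1499]
ee_rot: [2.177, -2.259, -0.021]
contact_force: [-0.3, 0.3, -2.2]
grip_width: 0.0352
t 25.1 tcp [ 584.3 -155.6  149.9] yaw -92.15 F [-0.3  0.3 -2.2] grip 35.2 j7 -0.91
shift tool(mm) [ 3.4 -4.7 29.8] rotvec(deg) [ 0.71  0.35 -0.14] | after-turn shift [ 3.2 -4.4 29.9]
```

```bash
python3 -m creep '[[[0.02,0.003,-0.005,0.01,0.7,0.3,0],[0.02,0,0,0.02,0,0,0],[0.02,0,0,0.015,0,0,0],[0.02,0,0,0,0,0,0],[0.02,0,0,0,0,0,0]]]'; python3 go.py 588.5 -159 79 -92
```

```text
time_s: 25.6
eef_pos: [0.5849, -0.1626, 0.1006]
ee_rot: [2.17, -2.27, -0.002]
contact_force: [1.5, -0.5, -3.2]
grip_width: 0.0353
t 25.6 tcp [ 584.9 -162.6  100.6] yaw -92.57 F [ 1.5 -0.5 -3.2] grip 35.3 j7 -0.87
shift tool(mm) [-3.7 -3.5 21.6] rotvec(deg) [ 0.09  0.01 -0.57] | after-turn shift [-3.7 -3.5 21.6]
```

```bash
python3 -m creep '[[[0.02,-0.003,-0.004,0.009,0,0,-0.5],[0.02,0,0,0.009,0,0,0],[0.02,0,0,0,0,0,0],[0.02,0,0,0.001,0,0,0]]]'; python3 go.py 588.5 -159 79 -92
```

```text
time_s: 26.0
eef_pos: [0.5904, -0.16, 0.0815]
ee_rot: [-2.181, 2.26, -0.002]
contact_force: [0.3, 0.3, -2.9]
grip_width: 0.0349
t 26.0 tcp [ 590.4 -160.    81.5] yaw -92.03 F [ 0.3  0.3 -2.9] grip 34.9 j7 -0.85
shift tool(mm) [-0.9  2.   2.5] rotvec(deg) [-0.07 -0.01 -0.03] | after-turn shift [-0.9  2.   2.5]
```

```bash
python3 -m creep '[[[0.02,0,0.002,0.001,0,0,0],[0.02,0,0,0.001,0,0,0],[0.02,0,0,0.001,0,0,0],[0.02,0,0,0.001,0,0,0]]]'; python3 go.py 588.5 -159 79 -92
```

```text
time_s: 26.4
eef_pos: [0.5886, -0.1599, 0.0788]
ee_rot: [-2.181, 2.259, -0.002]
contact_force: [-5.3, 3.4, 13.9]
grip_width: 0.0354
t 26.4 tcp [ 588.6 -159.9   78.8] yaw -92.02 F [-5.3  3.4 13.9] grip 35.4 j7 -0.85
shift tool(mm) [-0.9  0.1 -0.2] rotvec(deg) [-0.12  0.03 -0.02] | after-turn shift [-0.9  0.1 -0.2]
```

```bash
python3 -m creep '[[[0.06,0,0,0,0,0,0],[0.06,0,0,0,0,0,0],[0.06,0,0,-0.03,0,0,0],[0.06,0,0,-0.04,0,0,0],[0.06,0,0,-0.03,0,0,0],[0.06,0.04,0.03,0,0,0,0],[0.06,0.04,0.035,0,0,0,0],[0.06,0.04,0.035,0,0,0,0],[0.06,0.035,0.03,0,0,0,0],[0.06,0,0,0,0,0,0],[0.06,0,0,0,0,0,0]]]'; python3 go.py 461 -317 140 -92; python3 gear.py 461 -317; python3 hub.py e | grep -A3 boss
```

```text
time_s: 27.5
eef_pos: [0.4555, -0.3144, 0.1854]
ee_rot: [-2.182, 2.253, -0.02]
contact_force: [0.6, -0.1, 0.1]
grip_width: 0.0602
t 27.5 tcp [ 455.5 -314.4  185.4] yaw -91.83 F [ 0.6 -0.1  0.1] grip 60.2 j7 -0.59
shift tool(mm) [ 2.2 -5.  45.5] rotvec(deg) [-0.74 -0.28  0.17] | after-turn shift [ 2.4 -5.6 45.4]
boss
  px [359. 103.] n 153 (array([ 536. , -346.8]), array([18.9,  9.9]), 87.9) z med/max 0.058 0.0508 0.0648 mean [ 0.5361 -0.3489  0.0526]
  px [295. 103.] n 535 (array([ 538., -288.]), array([100.5,   8.2]), 88.1) z med/max 0.052 0.0506 0.0518 mean [ 0.5375 -0.2912  0.0507]
  px [332. 186.] n 1230 (array([ 460.9, -322.1]), array([35.6, 35.6]), 87.2) z med/max 0.05 0.0577 0.0591 mean [ 0.4613 -0.3224  0.0576]
brass
  px [329. 168.] n 1265 (array([ 465.3, -322.3]), array([57. , 65.4]), 3.4) z med/max 0.015 0.0156 0.0171 mean [ 0.4708 -0.3213  0.0155]
 boss
 boss on shelf
  px [414. 149.] n 171 (array([ 626.9, -267.4]), array([202.3,   8. ]), 88.9) z med/max 0.113 0.1084 0.1151 mean [ 0.6264 -0.2827  0.1082]
  px [333. 159.] n 107 (array([589.4, -47.5]), array([36.1, 32.2]), 2.0) z med/max 0.111 0.1074 0.1118 mean [ 0.5895 -0.0481  0.1072]
  px [371. 161.] n 111 (array([ 586.7, -160.6]), array([33. , 35.3]), 85.5) z med/max 0.106 0.1077 0.1121 mean [ 0.5866 -0.1603  0.1074]
--
 boss
  px [229. 224.] n 69 (array([ 460.7, -324.4]), array([32.1, 39.3]), 78.4) z med/max 0.062 0.0568 0.0607 mean [ 0.4647 -0.3252  0.0563]
 boss on shelf
  px [324. 218.] n 82 (array([589.6, -50. ]), array([31. , 38.4]), 68.8) z med/max 0.11 0.1065 0.1108 mean [ 0.592  -0.0513  0.1061]
  px [289. 226.] n 87 (array([ 586.3, -162. ]), array([32.8, 39.4]), 58.2) z med/max 0.104 0.107 0.1107 mean [ 0.5899 -0.1634  0.1064]
  px [246. 246.] n 154 (array([ 624.1, -288.7]), array([160.2,  11.6]), 89.7) z med/max 0.107 0.1084 0.1125 mean [ 0.6262 -0.3038  0.1075]
```

Gear 2 is flat on the shelf (boss top 107 mm at (586.5,-161)). Gear 3 is at (461.5,-323).

```bash
python3 -m creep '[[[0.06,0.008,-0.003,0.04,-0.7,-0.3,0],[0.06,0,0.003,0.04,0,0,0],[0.06,0,0.003,0.03,0,0,0],[0.06,0,0,0,0,0,0],[0.06,0,0,0,0,0,0]]]'; python3 go.py 461.7 -323 26 -92
```

```text
time_s: 28.15
eef_pos: [0.4621, -0.3165, 0.0722]
ee_rot: [-2.202, 2.236, -0.004]
contact_force: [-0.2, -0.7, 0.4]
grip_width: 0.0599
t 28.15 tcp [ 462.1 -316.5   72.2] yaw -90.87 F [-0.2 -0.7  0.4] grip 59.9 j7 -0.46
shift tool(mm) [ 6.5  0.5 46.2] rotvec(deg) [-0.25  0.06  1.13] | after-turn shift [ 6.5  0.1 46.2]
```

```bash
python3 -m creep '[[[0.06,0.005,0.002,0.015,0,0,0.8],[0.06,0,0.001,0.015,0,0,0],[0.06,0,0.001,0.011,0,0,0],[0.06,0,0,0,0,0,0]]]'; python3 go.py 461.7 -323 26 -92
```

```text
time_s: 28.55
eef_pos: [0.4615, -0.3221, 0.0313]
ee_rot: [-2.187, 2.248, -0.012]
contact_force: [0.1, 0.0, -0.3]
grip_width: 0.0602
t 28.55 tcp [ 461.5 -322.1   31.3] yaw -91.57 F [ 0.1  0.  -0.3] grip 60.2 j7 -0.42
shift tool(mm) [ 0.9 -0.2  5.3] rotvec(deg) [-0.55 -0.08  0.43] | after-turn shift [ 0.9 -0.3  5.3]
```

```bash
python3 -m creep '[[[0.06,0.001,0,0.005,-0.5,0,0.4],[0.06,0,0,0,0,0,0],[0.02,0,0,0,0,0,0],[0.02,0,0,0,0,0,0],[0.02,0,0,0,0,0,0],[0.02,0,0,0,0,0,0],[0.02,0,0,0,0,0,0]]]'; python3 go.py 461.7 -323 26 -92; python3 -m creep '[[[0.02,0,0,-0.03,0,0,0],[0.02,0,0,-0.04,0,0,0],[0.02,0,0,-0.04,0,0,0],[0.02,0,0,-0.02,0,0,0],[0.02,0,0,0,0,0,0]]]'; python3 go.py 584.5 -270 150 -92
```

```text
time_s: 29.25
eef_pos: [0.4621, -0.3236, 0.0268]
ee_rot: [2.182, -2.26, 0.004]
contact_force: [0.1, -0.4, -2.0]
grip_width: 0.0347
t 29.25 tcp [ 462.1 -323.6   26.8] yaw -92.02 F [ 0.1 -0.4 -2. ] grip 34.7 j7 -0.43
shift tool(mm) [-0.6  0.4  0.8] rotvec(deg) [-0.09 -0.11 -0.02] | after-turn shift [-0.6  0.4  0.8]
time_s: 29.75
eef_pos: [0.46, -0.322, 0.1592]
ee_rot: [2.18, -2.26, -0.005]
contact_force: [0.2, -0.6, -3.4]
grip_width: 0.0352
t 29.75 tcp [ 460.  -322.   159.2] yaw -92.05 F [ 0.2 -0.6 -3.4] grip 35.2 j7 -0.56
shift tool(mm) [ -56.5 -122.6    8.8] rotvec(deg) [ 0.19  0.05 -0.05] | after-turn shift [ -56.4 -122.6    9.2]
```

```bash
python3 -m creep '[[[0.02,-0.018,-0.04,0,0,0,0],[0.02,-0.018,-0.04,0,0,0,0],[0.02,-0.017,-0.04,0,0,0,0],[0.02,0,0,0,0,0,0],[0.02,0,0,0,0,0,0],[0.02,0,0,0,0,0,0]]]'; python3 go.py 584.5 -270 120 -92
```

```text
time_s: 30.35
eef_pos: [0.582, -0.2695, 0.1504]
ee_rot: [2.176, -2.261, -0.019]
contact_force: [-0.4, -0.3, -2.2]
grip_width: 0.0353
t 30.35 tcp [ 582.  -269.5  150.4] yaw -92.19 F [-0.4 -0.3 -2.2] grip 35.3 j7 -0.75
shift tool(mm) [ 0.6 -2.8 30.3] rotvec(deg) [ 0.61  0.36 -0.19] | after-turn shift [ 0.4 -2.5 30.4]
```

```bash
python3 -m creep '[[[0.02,-0.001,-0.004,0.01,0.6,0.3,0],[0.02,-0.001,0,0.02,0,0,0],[0.02,-0.001,0,0.015,0,0,0],[0.02,0,0,0,0,0,0],[0.02,0,0,0,0,0,0]]]'; python3 go.py 584.5 -270 77 -92
```

```text
time_s: 30.85
eef_pos: [0.582, -0.2684, 0.1008]
ee_rot: [2.171, -2.27, -0.003]
contact_force: [1.5, 0.6, -2.2]
grip_width: 0.0353
t 30.85 tcp [ 582.  -268.4  100.8] yaw -92.56 F [ 1.5  0.6 -2.2] grip 35.3 j7 -0.72
shift tool(mm) [ 1.5 -2.6 23.8] rotvec(deg) [ 0.11  0.06 -0.56] | after-turn shift [ 1.5 -2.5 23.8]
```

```bash
python3 -m creep '[[[0.02,0.001,-0.003,0.01,0,0,-0.5],[0.02,0,0,0.01,0,0,0],[0.02,0,0,0,0,0,0]]]'; python3 go.py 584.5 -270 77 -92;python3 -m creep '[[[0.02,0,0,0.001,0,0,0],[0.02,0,0,0.001,0,0,0],[0.02,0,0,0.001,0,0,0]]]'; python3 go.py 584.5 -270 77 -92
```

```text
time_s: 31.15
eef_pos: [0.5858, -0.2703, 0.0804]
ee_rot: [-2.181, 2.26, 0.0]
contact_force: [-0.6, 0.3, -3.2]
grip_width: 0.0352
t 31.15 tcp [ 585.8 -270.3   80.4] yaw -92.04 F [-0.6  0.3 -3.2] grip 35.2 j7 -0.7
shift tool(mm) [-0.3  1.3  3.4] rotvec(deg) [-0.01  0.01 -0.04] | after-turn shift [-0.3  1.3  3.4]
time_s: 31.45
eef_pos: [0.5862, -0.2708, 0.0776]
ee_rot: [-2.181, 2.26, -0.001]
contact_force: [-0.3, -0.1, -2.5]
grip_width: 0.0352
t 31.45 tcp [ 586.2 -270.8   77.6] yaw -92.04 F [-0.3 -0.1 -2.5] grip 35.2 j7 -0.7
shift tool(mm) [-0.7  1.7  0.6] rotvec(deg) [-0.05 -0.02 -0.04] | after-turn shift [-0.7  1.7  0.6]
```

Lower to contact, then release, rise and retreat clear of everything.

```bash
python3 -m creep '[[[0.02,0,0,0.001,0,0,0],[0.02,0,0,0.001,0,0,0]]]'; python3 go.py 584.5 -270 77 -92; python3 -m creep '[[[0.06,0,0,0,0,0,0],[0.06,0,0,0,0,0,0],[0.06,0,0,-0.03,0,0,0],[0.06,0,0,-0.04,0,0,0],[0.06,0,0,-0.04,0,0,0],[0.06,0,0.04,-0.03,0,0,0],[0.06,0,0.04,0,0,0,0],[0.06,0,0.04,0,0,0,0],[0.06,0,0,0,0,0,0]]]'; python3 hub.py f; python3 -c "
import cv2,numpy as np
a=cv2.imread('pics/top_f.png')[40:310,80:560];b=cv2.imread('pics/scene_f.png')[130:390,90:560]
cv2.imwrite('pics/cf.png',np.vstack([cv2.resize(a,(530,298)),cv2.resize(b,(530,293))]))"
```

```text
time_s: 31.65
eef_pos: [0.5863, -0.2708, 0.0768]
ee_rot: [-2.181, 2.26, -0.001]
contact_force: [-3.9, 4.1, 11.5]
grip_width: 0.035
t 31.65 tcp [ 586.3 -270.8   76.8] yaw -92.03 F [-3.9  4.1 11.5] grip 35.0 j7 -0.7
shift tool(mm) [-0.7  1.8 -0.2] rotvec(deg) [-0.08  0.01 -0.03] | after-turn shift [-0.7  1.8 -0.2]
time_s: 32.55
eef_pos: [0.4654, -0.2687, 0.223]
ee_rot: [-2.18, 2.257, -0.013]
contact_force: [0.0, 0.1, 0.2]
grip_width: 0.0602
top  hubtop
  px [193. 151.] n 73 (array([599.3, 356.9]), array([13.1, 44.4]), 2.3) z med/max 0.104 0.1048 0.1096 mean [0.599  0.3558 0.105 ]
  px [244. 150.] n 77 (array([606.3, 206.2]), array([15.3, 46.1]), 2.3) z med/max 0.106 0.1052 0.1098 mean [0.607  0.2082 0.1052]
  px [245. 161.] n 74 (array([574.4, 205.6]), array([14.4, 44.2]), 5.5) z med/max 0.102 0.106 0.11 mean [0.5742 0.2051 0.1055]
  px [192. 163.] n 72 (array([564.5, 354.6]), array([12.9, 44.3]), 1.7) z med/max 0.103 0.1059 0.1094 mean [0.5646 0.3554 0.1055]
 boss
 boss on shelf
  px [410. 149.] n 189 (array([ 626.1, -252.8]), array([230.9,   8.6]), 89.3) z med/max 0.112 0.1088 0.1146
[... 836 characters left out ...]
1046]
  px [400. 202.] n 55 (array([605.6, 207.6]), array([17.6, 48.5]), 0.9) z med/max 0.106 0.1047 0.1089 mean [0.6081 0.2057 0.1043]
 boss
 boss on shelf
  px [324. 218.] n 82 (array([588.5, -49.7]), array([31. , 41.3]), 68.6) z med/max 0.105 0.1067 0.1102 mean [ 0.592  -0.0511  0.1061]
  px [289. 226.] n 90 (array([ 586.3, -161.8]), array([33.5, 37.7]), 61.0) z med/max 0.106 0.106 0.1098 mean [ 0.5898 -0.1633  0.1056]
  px [253. 235.] n 95 (array([ 585.8, -272.3]), array([32.7, 36.7]), 75.0) z med/max 0.107 0.1067 0.1111 mean [ 0.5894 -0.2733  0.1063]
  px [247. 246.] n 168 (array([ 624.6, -281.1]), array([175.5,  10.6]), 89.9) z med/max 0.108 0.1082 0.1122 mean [ 0.6263 -0.3014  0.1072]
```

View pics/cf.png

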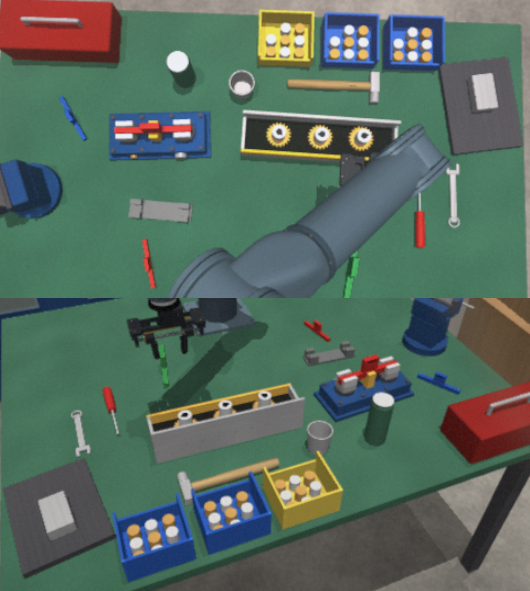

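All three gears lie on the shelf, and the bystanders look untouched. Last check is the bar's seating, using both fixed cameras.

```bash
python3 - <<'E'
from m import *
for n in("top","scene"):
    P=[]
    for _ in range(3):
        c=cap(n); W=world(c); hsv=cv2.cvtColor(c["frame"],cv2.COLOR_RGB2HSV)
        r=((hsv[...,0]<9)|(hsv[...,0]>171))&(hsv[...,1]>110)&(W[...,0]>.5)&(W[...,0]<.68)&(W[...,1]>.1)&(W[...,1]<.45)
        P.append(W[r])
    P=np.vstack(P); b=P[(P[:,2]>.092)&(P[:,2]<.112)]; t=P[(P[:,2]>.138)&(P[:,2]<.155)]
    ax=np.array([-np.sin(np.radians(3.45)),np.cos(np.radians(3.45))]); s=b[:,:2]@ax; g=np.array([.5855,.281])@ax
    print(n,"bar",fit(b),"ends rel gate",np.percentile(s-g,[.5,99.5]).round(4),"tab",fit(t),np.median(t[:,2]).round(4))
    for lo,hi in((-.1,-.05),(.05,.1)):
        q=b[(s-g>lo)&(s-g<hi)]; print("   z of end",np.percentile(q[:,2],[50,80,95]).round(4))
    u=(t[:,:2]@ax-g); print("   tab z by half",np.median(t[u<-.005,2]).round(4),np.median(t[u>.005,2]).round(4),"tab range",np.percentile(u,[1,99]).round(4))
E
```

```text
top bar (array([586.4, 282.2]), array([ 17.4, 200.2]), 3.4) ends rel gate [-0.0986  0.1006] tab (array([586.2, 281.2]), array([16.8, 49.3]), 3.3) 0.1465
   z of end [0.1012 0.1038 0.1058]
   z of end [0.1014 0.1041 0.1064]
   tab z by half 0.1465 0.1462 tab range [-0.0238  0.0242]
scene bar (array([584.7, 280.4]), array([ 29.6, 203.5]), 2.7) ends rel gate [-0.1019  0.0986] tab (array([587.8, 279.9]), array([21.5, 52.4]), 4.7) 0.1449
   z of end [0.1006 0.1023 0.1043]
   z of end [0.1009 0.1025 0.1037]
   tab z by half 0.1449 0.1446 tab range [-0.0268  0.024 ]
```

The bar is home (top about 102 mm, tab top about 147 mm), level, and centred within about 1–2 mm. Handing in.

```bash
python3 go.py; python3 -c "
from station import env; print(env.finish_job())"
```

```text
t 32.95 tcp [ 471.1 -267.8  222.3] yaw -91.64 F [-0.5 -0.1 -0.2] grip 59.9 j7 -0.71
the job is handed in; nothing more can be done
None
```

The gearbox is locked and all three loose gears are on the shelf. I handed the job in at about 33 s of the 210 s allowed.

**What I did:** I turned hub_l by about −57° and hub_r by about −51° to line up with the gate. I then lifted the large red bar from its cradle and lowered it through both hubs and the gate. After that I moved the three gears onto the shelf floor. One gear was knocked a few centimetres during the run, so I measured it again before picking it up.

**Last checks:**

| Item | Reading |
|---|---|
| Hub alignment | Strips at about 2–5° (fixed cameras, top and scene); up to 8° on one far-side strip in the scene view, whose fit is noisy. Gearbox is at 3.5°. |
| Bar height | Top about 102 mm and tab top 145–147 mm, so it is fully down |
| Bar level | Ends and tab halves agree within 0.5 mm |
| Bar centring | Top camera says +1 mm along its length, scene camera about −1.6 mm; they disagree by about 2.6 mm, roughly the calibration error |
| Gears | Boss tops at 106–108 mm, about 110 mm apart, all flat with boss up |
| Contact | Final tool force about 0.5 N, clear of everything |

No other check failed. I checked the bystanders only by eye in the last top and scene pictures, where they looked where they started.

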